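# Set up the gate-leg tray stand and lay out the cups

### The job

Set up the wooden tray stand on the kitchen worktop: first clear every steel tea caddy out of the way of its prop legs and stand it upright on the cork mat, then push both folding prop legs out until they hit their stops. Set the wooden handled tray level, centred and square on the panel and the opened legs, with every cup from the rubber draining mat standing upright on it side by side (not stacked), and leave the pepper mill, jam jar and butter dish where they are.

Things in the scene. Friction and masses are not known exactly. Their poses are not given: they have to be found in the camera images.
- stand: Pale wooden gate-leg tray stand, fixed to the worktop. Origin on the worktop under the centre of where the tray shall sit. Its slatted back panel runs along its y (266 mm long) on the side away from the robot, from x = 57 to 79 mm, top at z = 90 mm. Two prop legs hinge on upright pins at the front of this panel and open towards the stand's -x.
- leg_left_hinge (a point): Hinge axis (vertical, top of the pin, z = 90 mm) of the left prop leg, at x 52, y +115 mm in the stand's frame. Its axes are the stand's.
- leg_right_hinge (a point): Hinge axis of the right prop leg, at x 52, y -115 mm in the stand's frame, z = 90 mm.
- leg_left_tip (a point): Free end of the left leg, on its top edge (z = 90 mm), 110 mm from its hinge axis. The leg is an open wooden gate 14 mm thick, 110 mm long, its top rail 64 to 90 mm high.
- leg_right_tip (a point): Free end of the right leg, the mirror image of the left.
- leg_left (a joint): Left leg angle, rad: 0 = folded flat along the panel, pointing to the stand's -y; grows as the tip swings towards the stand's -x; stop at 1.571, where it stands square out from the panel. It starts half folded, 0.5 to 0.85. Stiff hinge (about 1 N at the tip), stays where it is left. It can be pushed by a finger let down between leg and panel.
- leg_right (a joint): Right leg angle, mirror image: 0 = folded, pointing to the stand's +y; grows as the tip swings to the stand's -x; stop at 1.571.
- tray: Loose plywood tray, 164 (its x) x 250 (its y) mm, 0.45 kg; origin: centre of its underside. Floor 8 mm thick; rim 6 mm thick, 24 mm high. Across its middle a handle: bar along the tray's x, 14 mm wide, 130 mm long, 107 to 123 mm above the underside, on posts 14 mm square at x = +-52 mm. On the stand its x goes along the stand's x (either way round), underside at z = 90 mm.
- mat: Fixed cork mat for the caddies, 100 (its x) x 180 (its y) mm, 2 mm thick; origin at the centre of its underside.
- drainer: Fixed dark rubber draining mat, 170 x 170 mm, 2 mm thick, where the cups start; origin at the centre of its underside.
- caddy1: Closed plain steel tea caddy, a cylinder 62 mm in diameter, 80 mm high, 0.28 kg (heaviest low down), origin at the centre of its underside. Starts standing in the path of a prop leg. One or two are present.
- caddy2: Closed plain steel tea caddy, a cylinder 62 mm in diameter, 80 mm high, 0.28 kg (heaviest low down), origin at the centre of its underside. Starts standing in the path of a prop leg. One or two are present.
- cup1: Open white ceramic cup without handle, straight cylinder 58 mm in outer diameter, 75 mm high, wall 4 mm, 0.18 kg; origin at the centre of its underside. Two to four are present.
- cup2: Open white ceramic cup without handle, straight cylinder 58 mm in outer diameter, 75 mm high, wall 4 mm, 0.18 kg; origin at the centre of its underside. Two to four are present.
- cup3: Open white ceramic cup without handle, straight cylinder 58 mm in outer diameter, 75 mm high, wall 4 mm, 0.18 kg; origin at the centre of its underside. Two to four are present.
- cup4: Open white ceramic cup without handle, straight cylinder 58 mm in outer diameter, 75 mm high, wall 4 mm, 0.18 kg; origin at the centre of its underside. Two to four are present.
- mill: Bystander: dark wooden pepper mill, 140 mm tall, at the far side. Leave it.
- jam: Bystander: amber jam jar, 66 mm in diameter, 85 mm high, at the far side. Leave it.
- butter: Bystander: white butter dish, 90 x 150 x 55 mm, at the far left. Leave it.
Not all that is in view belongs to the job. What is shaped like the caddy2 but green, pink or red is not meant.

How it is judged:
On the way, in this order (a step that is already met when the one before it is completed fails the run):
1. every caddy stands on the cork mat while both legs are still folded in (x of caddy1 in the frame of mat between -0.045 and 0.045 m and y of caddy1 in the frame of mat between -0.085 and 0.085 m and z of caddy1 in the frame of mat between -0.01 and 0.015 m and angle between each of caddy1, caddy2's own z axis and vertical below 0.15 rad and x of caddy2 in the frame of mat between -0.045 and 0.045 m and y of caddy2 in the frame of mat between -0.085 and 0.085 m and z of caddy2 in the frame of mat between -0.01 and 0.015 m and value of joint each of leg_left, leg_right below 1.3 rad), for 0.2 s.
2. both prop legs are out at their stops (value of joint each of leg_left, leg_right above 1.47 rad), for 0.2 s.
3. the tray sits level and square on the stand (x of tray in the frame of stand between -0.03 and 0.03 m and y of tray in the frame of stand between -0.035 and 0.035 m and z of tray in the frame of stand between 0.083 and 0.1 m and angle between the x axis of tray and the x axis of stand, either way round below 0.15 rad and angle between tray's own z axis and vertical below 0.06 rad), for 0.3 s.
At the end, for the whole second after the job is handed in: Every caddy stands upright with its centre over the cork mat; both legs are within 0.1 rad of their stops; the tray lies on the stand, off-centre by less than 30 mm along and 35 mm across, turned less than 0.15 rad, level; every cup stands upright on the tray floor; all at rest (all of step 2 and all of step 3 and x of caddy1 in the frame of mat between -0.045 and 0.045 m and y of caddy1 in the frame of mat between -0.085 and 0.085 m and z of caddy1 in the frame of mat between -0.01 and 0.015 m and angle between each of caddy1, caddy2, cup1, cup2, cup3, cup4's own z axis and vertical below 0.15 rad and x of caddy2 in the frame of mat between -0.045 and 0.045 m and y of caddy2 in the frame of mat between -0.085 and 0.085 m and z of caddy2 in the frame of mat between -0.01 and 0.015 m and x of cup1 in the frame of tray between -0.07 and 0.07 m and y of cup1 in the frame of tray between -0.115 and 0.115 m and z of cup1 in the frame of tray between 0 and 0.02 m and x of cup2 in the frame of tray between -0.07 and 0.07 m and y of cup2 in the frame of tray between -0.115 and 0.115 m and z of cup2 in the frame of tray between 0 and 0.02 m and x of cup3 in the frame of tray between -0.07 and 0.07 m and y of cup3 in the frame of tray between -0.115 and 0.115 m and z of cup3 in the frame of tray between 0 and 0.02 m and x of cup4 in the frame of tray between -0.07 and 0.07 m and y of cup4 in the frame of tray between -0.115 and 0.115 m and z of cup4 in the frame of tray between 0 and 0.02 m and linear speed of each of caddy1, caddy2, cup1, cup2, cup3, cup4, tray below 0.03 m/s); the robot touches nothing.
It fails at once if the pepper mill is pushed more than 40 mm from its place (distance of mill from where it was at the start of the episode above 0.04 m).
It fails at once if the jam jar is pushed more than 40 mm from its place (distance of jam from where it was at the start of the episode above 0.04 m).
It fails at once if the butter dish is pushed more than 40 mm from its place (distance of butter from where it was at the start of the episode above 0.04 m).
Of caddy1, caddy2 only 1 to 2 are there at a start; the rules pass over those that are not, and their reading is None.
Of cup1, cup2, cup3, cup4 only 2 to 4 are there at a start; the rules pass over those that are not, and their reading is None.
At some moment in a run one of caddy1, caddy2, cup1, cup2, cup3, cup4 may be knocked a few centimetres aside while the robot is not near it.
It also fails if it takes over 210 s, if anything falls off the work surface, if the arm or the gripper's body presses on something with over 40 N, if the wrist force passes 120 N, or if a joint passes its speed limit or range.

### The arm

A 6-joint arm with a two-finger parallel gripper is mounted at the origin on the work surface. World frame = base frame: x ahead of the robot, y to its left, z up, the work surface at z = 0. Lengths are in m, angles in rad, forces in N, time in s.
With the tool pointing down it reaches from about 0.275 to 0.875 m from the base axis. Payload 12.5 kg.
Tool frame: the origin (TCP) lies at the centre of the arm's flange, where the gripper is bolted on; the fingertips stand 173 mm ahead of it and the grasp point (between the pads) lies 155 mm ahead of it (arm.grasp_offset is the distance from the TCP to the grasp point, in m); z points along the fingers, y is the direction in which the jaws open and shut (so a half turn about z gives the same grasp; the last joint's range is limited). The gripper opens to 85 mm and grips with 20 to 120 N. Pads are 22 mm wide; open, the fingers measure 114 mm over their backs; the gripper's body (76 mm by 85 mm) begins 54 mm behind the grasp point. The pads swing forward as they close: fully open they stand 13 mm farther back than shut.
Start: joints at [-1.253, 0.351, 1.652, -0, 1.139, -0.085], TCP at [0.216, -0.506, 0.405] pointing down, gripper open.
Joint ranges: [-2.75, 2.75], [-0.79, 2.1], [0.01, 2.65], [-1.57, 4.71], [0.07, 3.14], [-2.87, 2.87]. Speed limits (rad/s): [2.22, 2.22, 2.79, 3.14, 3.14, 3.14].

### API

Orientations are given as a unit quaternion [x, y, z, w].
In Python, from plant import status, capture, calibration, arm gives the robot as it stands.
- The arm moves only by the tool arm_command, never from a script. Its argument "targets" is a list that holds one entry, the list of rows, each a list of 4 numbers: the shift along the world's x, y, z in mm, then the turn about the world's z in degrees. A call has exactly 10 rows; each row is the pose to reach, as a shift and turn from the pose commanded when the call began; what a row does not reach only later rows make up. A row lasts 1/8 s, in which the tool goes at most 62.5 mm and 10.7 degrees, less where a joint would pass 70% of its speed; a pose out of reach is approached as far as the arm can. A call with a gripper value outside its range is refused whole. "claw" is the closure in counts, from 0 (fully open) to 255 (shut), set as the call begins (left out, the last holds). The fingers move at their own pace and stop on an object; the grip force is fixed at half the most. Time passes only in rows, so rows that repeat a pose let the fingers close, or fill a call up. It gives the time, the measured TCP pose, the force and the opening at its end, in the units of the state.
- status.observe(): the state, without advancing time (a new reading comes with each control period).
- capture(name): name is "scene" or "top"; returns the picture (420x560x3 uint8, red, green, blue); there is no depth.
- calibration(name): a dict with "fx", "fy", "cx", "cy" (pixels), "position" and "rotation" of the camera in the world. Camera axes: x right, y up, looking along -z (the intrinsics and any distortion apply to the point x, -y, -z); pixel columns grow to the right and rows downward; lengths in m; the calibration is good to about 2 mm. A picture is of the moment at which its call begins. calibration takes no time and is no camera call.
- arm.finish_job(): hands the job in, once; it reports no verdict.
The state is a dict: "t": time; "qpos": joint angles; "joint_velocities": joint speeds; "joint_torque": joint torques, N m; "position": TCP position; "tool_rot": TCP orientation; "contact_force": force on the tool from outside, world axes, zero at the start; "moment": the same for the moment, N m; "opening": finger opening in m.
Only numpy, scipy, OpenCV 4.12 (cv2) and the standard library are available. Lean on these libraries where they do the work, as an engineer would, in place of code of your own. Each camera call takes 0.05 s, during which the arm holds its last target.

## Working session

There is one attempt and no reset: what is moved stays moved. The work goes in short steps, Python scripts to look and compute and a tool call to move; the robot and the scene stay as the last step left them, time stands still between calls to the robot, and variables do not carry over. Pictures are saved under pics/ and viewed, and the job is handed in when it is done.

Besides the shell and the picture viewer there is one more tool, called after ">>>" as name(argument=value, ...), one argument or row to a line, values as JSON. arm_command: Moves the arm, as the interface text tells. Its arguments: {"type":"object","properties":{"targets":{"type":"array"},"claw":{"type":"number"}},"required":["targets"]}

```bash
ls -la; mkdir -p pics; python3 - <<'E'
from plant import status, capture, calibration, arm
import cv2
print(status.observe())
for n in ("scene","top"):
    im=capture(n); cv2.imwrite(f"pics/{n}0.png",im[:,:,::-1]); print(n,calibration(n))
print(arm.grasp_offset)
E
```

```text
total 12
drwxr-xr-x  3 agent agent 4096 Dec  6 03:36 .
drwxr-xr-x 23 root  root  4096 Dec  6 03:36 ..
drwxr-xr-x  2 agent agent 4096 Dec  6 03:36 pics
{'t': 0.0, 'qpos': array([-1.25256681e+00,  3.51264141e-01,  1.65245246e+00, -2.57843352e-05,
        1.13909347e+00, -8.45764763e-02]), 'joint_velocities': array([0.00029124, 0.00109053, 0.00109728, 0.00104599, 0.00123075,
       0.00136289]), 'joint_torque': array([-3.73804369e-05, -5.06107986e+01, -2.91404271e+01, -6.53725283e-05,
        4.49134372e-03,  2.45578047e-05]), 'position': array([ 0.2155923 , -0.50583923,  0.40413222]), 'tool_rot': array([ 9.79785619e-01,  2.00049419e-01, -8.25783067e-05, -6.03197988e-04]), 'contact_force': array([-0.22047018,  0.551743  , -0.11359081]), 'moment': array([-0.03160936,  0.00507776,  0.00723627]), 'opening': 0.08527612027161975}
scene {'fx': 445.1341820705876, 'fy': 445.1341820705876, 'cx': 282.43067575048764, 'cy': 216.09464182467244, 'position': array([1.18323549, 0.44118765, 1.02794196]), 'rotation': array([0.15894012, 0.30011354, 0.82344075, 0.45454948])}
top {'fx': 533.0114474849167, 'fy': 533.0114474849167, 'cx': 282.6452340894084, 'cy': 214.834624715289, 'position': array([0.44424975, 0.0248953 , 1.48284503]), 'rotation': array([-0.01319188,  0.03077878,  0.7091184 , -0.70429378])}
0.1547
```

View pics/top0.png

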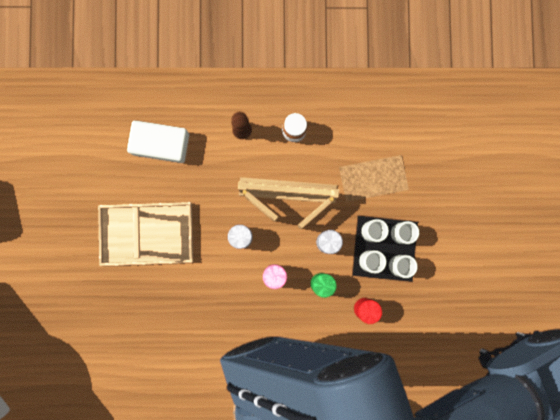

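View pics/scene0.png

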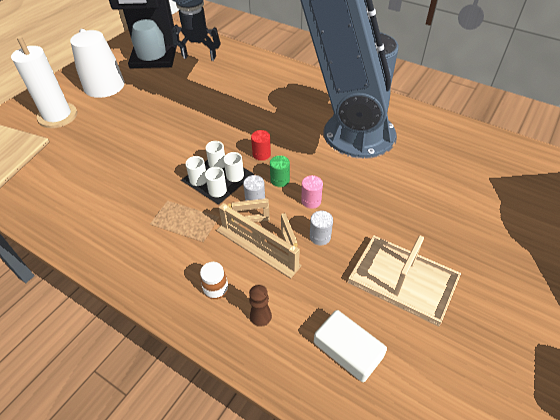

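The top view (right = -y, up = +x) shows these objects:
- **Grey caddy tops:** (240,237) and (330,242).
- **Look-alikes to ignore:** pink (275,277), green (323,286) and red (369,311).
- **Cups:** four white ones on the black mat, near (375,230), (405,231), (372,262) and (403,267).
- **Tray and stand:** tray at (145,235), panel near (289,188).
- **Cork mat:** (374,176).

Next I'll measure them.

```bash
cat > h.py <<'E'
import numpy as np, cv2
from scipy.spatial.transform import Rotation as R
from plant import status, capture, calibration, arm
def ray(cal,u,v):
    d=np.array([(u-cal['cx'])/cal['fx'],-(v-cal['cy'])/cal['fy'],-1.0])
    return R.from_quat(cal['rotation']).apply(d)
def onz(name,u,v,z):
    c=calibration(name); d=ray(c,u,v); p=c['position']
    return p+d*(z-p[2])/d[2]
def proj(name,P):
    c=calibration(name); q=R.from_quat(c['rotation']).inv().apply(np.asarray(P)-c['position'])
    return np.array([c['cx']+c['fx']*q[0]/-q[2], c['cy']-c['fy']*q[1]/-q[2]])
def grab(name,tag,crop=None,scale=1):
    im=capture(name)[:,:,::-1].copy()
    cv2.imwrite(f"pics/{tag}_full.png",im)
    if crop:
        x0,y0,x1,y1=crop; cv2.imwrite(f"pics/{tag}.png",cv2.resize(im[y0:y1,x0:x1],None,fx=scale,fy=scale,interpolation=cv2.INTER_CUBIC))
    return im
def pose():
    s=status.observe(); r=R.from_quat(s['tool_rot']).as_matrix()
    jaw=np.degrees(np.arctan2(r[1,1],r[0,1]))
    return s['t'],s['position']*1000,jaw,s['contact_force'],s['opening'],s['qpos']
E
python3 - <<'E'
import cv2
im=cv2.imread("pics/top0.png")
c=im[150:320,90:230]; cv2.imwrite("pics/c1.png",cv2.resize(c,None,fx=4,fy=4,interpolation=cv2.INTER_CUBIC)[:600])
c=im[150:300,225:425]; cv2.imwrite("pics/c2.png",cv2.resize(c,None,fx=4,fy=4,interpolation=cv2.INTER_CUBIC))
E
python3 -c "
from h import *
print(pose())"
```

```text
(0.1, array([ 215.5933455 , -505.85439365,  404.21061109]), np.float64(-66.9200640867417), array([ 0.18323596, -0.35594284, -0.18165931]), 0.0856801123357521, array([-1.25258190e+00,  3.51183867e-01,  1.65236200e+00,  2.85514991e-05,
        1.13912112e+00, -8.46183452e-02]))
```

View pics/c2.png

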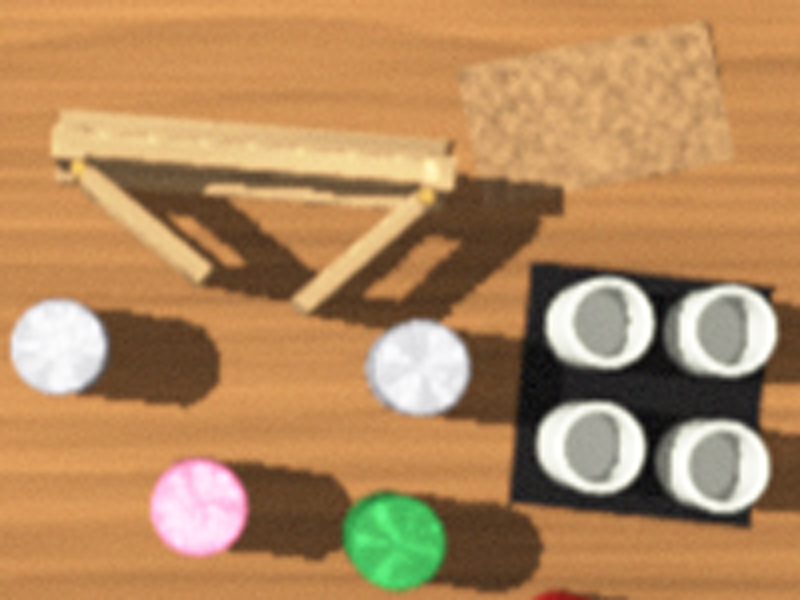

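View pics/c1.png

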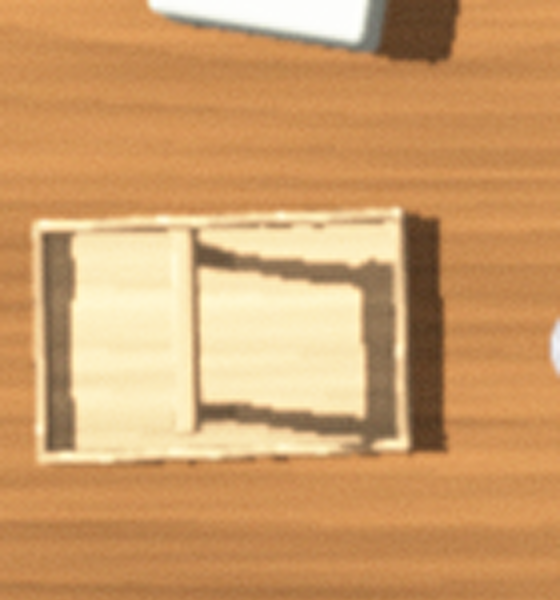

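```bash
cat > meas.py <<'E'
from h import *
def tops(im,kind,name="top"):
    hsv=cv2.cvtColor(im,cv2.COLOR_BGR2HSV); h,s,v=cv2.split(hsv)
    out=[]
    if kind=="grey": m=((s<60)&(v>150)).astype(np.uint8)
    n,l,st,ce=cv2.connectedComponentsWithStats(m)
    for i in range(1,n):
        if st[i,4]>150: out.append((ce[i],st[i]))
    return out
E
python3 - <<'E'
from meas import *
im=cv2.imread("pics/top0.png")
for c,s in tops(im,"grey"): 
    if 220<c[0]<430 and c[1]<300: print(c.round(1),s, onz("top",*c,0.08).round(4))
def cr(x,y,X0=225,Y0=150): return (X0+(x+.5)/4-.5, Y0+(y+.5)/4-.5)
LH=onz("top",*cr(78,167),.09); RH=onz("top",*cr(428,195),.09)
print("hinges",LH,RH,np.linalg.norm(LH-RH))
for n,p in dict(ltip=(203,275),rtip=(304,303)).items():
    q=onz("top",*cr(*p),.09); print(n,q, np.linalg.norm(q-(LH if n=='ltip' else RH)))
ey=(LH-RH)[:2]; ey/=np.linalg.norm(ey); ex=np.array([ey[1],-ey[0]])
C=(LH+RH)[:2]/2-ex*.052; print("stand",C,"yaw",np.degrees(np.arctan2(ex[1],ex[0])))
for n,p in dict(ltip=(203,275),rtip=(304,303)).items():
    q=onz("top",*cr(*p),.09)[:2]-(LH if n=='ltip' else RH)[:2]; print(n,np.arctan2(-q@ex,abs(q@ey)))
# tray rim corners z=.024 -> outer
K=[onz("top",*cr(x,y,90,150),.024) for x,y in [(34,221),(403,209),(408,450),(42,463)]]
K=np.array(K)[:,:2]; print("tray",K.mean(0), [np.linalg.norm(K[i]-K[(i+1)%4]).round(3) for i in range(4)])
d=(K[0]+K[3]-K[1]-K[2]); print("tray y ang",np.degrees(np.arctan2(d[1],d[0])))
B=np.array([onz("top",*cr(x,y,90,150),.123) for x,y in [(180,229),(186,431)]]); print("bar",B,np.linalg.norm(B[0]-B[1]),B.mean(0))
M=np.array([onz("top",*cr(*p),.002)[:2] for p in [(458,71),(708,23),(732,158),(488,191)]]);print("mat",M.mean(0),[np.linalg.norm(M[i]-M[(i+1)%4]).round(3) for i in range(4)]); d=M[0]+M[3]-M[1]-M[2]; print(np.degrees(np.arctan2(d[1],d[0])))
E
```

```text
[294.9 124.1] [284 113  23  23 405] [ 0.7738 -0.0449  0.08  ]
[374.5 230.4] [362 219  27  23 459] [ 0.4887 -0.2531  0.08  ]
[405.8 232.3] [394 221  25  23 435] [ 0.4831 -0.3361  0.08  ]
[239.1 236.2] [228 225  24  24 445] [0.4761 0.1044 0.08  ]
[329.1 241.6] [316 230  26  24 482] [ 0.4601 -0.1323  0.08  ]
[372.2 261.2] [359 251  27  22 468] [ 0.4076 -0.2455  0.08  ]
[403.9 265.9] [392 255  26  23 447] [ 0.3947 -0.3292  0.08  ]
[273.9 276.8] [263 266  22  22 331] [0.3692 0.0137 0.08  ]
hinges [0.59311961 0.09044241 0.09      ] [ 0.57348161 -0.13928797  0.09      ] 0.23056820207794207
ltip [0.52172148 0.0090013  0.09      ] 0.10830672331431761
rtip [ 0.50295671 -0.05697568  0.09      ] 0.10839314706412194
stand [ 0.53148957 -0.01999383] yaw -4.885926874656158
ltip 0.6345075884458549
rtip 0.7937022035077238
tray [0.48652023 0.36266314] [np.float64(0.25), np.float64(0.164), np.float64(0.247), np.float64(0.164)]
tray y ang 91.56399166509544
bar [[0.55138795 0.36693655 0.123     ]
 [0.42336471 0.36194426 0.123     ]] 0.1281205352205684 [0.48737633 0.36444041 0.123     ]
mat [ 0.64050926 -0.26923695] [np.float64(0.18), np.float64(0.097), np.float64(0.174), np.float64(0.087)]
99.06697345740568
```

```bash
cat >> meas.py <<'E'
def disc(name,st,z,dia):
    """centre of top disc from far edges of blob bbox (edges away from nadir)"""
    c=calibration(name); nad=proj(name,[c['position'][0],c['position'][1],0.0])
    x0,y0,w,h=st[:4]; 
    r=dia/2*c['fx']/(c['position'][2]-z)
    cx,cy=x0+w/2-.5,y0+h/2-.5
    ex=max(w/2-r,0)*np.sign(cx-nad[0]); ey=max(h/2-r,0)*np.sign(cy-nad[1])
    return onz(name,cx+ex,cy+ey,z)
E
python3 - <<'E'
from meas import *
im=cv2.imread("pics/top0.png")
for c,s in tops(im,"grey"):
    if 220<c[0]<430 and 220<c[1]<272:
        cup=c[0]>350
        print("cup" if cup else "caddy",disc("top",s,.077 if cup else .08,.058 if cup else .062).round(4))
print(proj("top",[.444,.025,0]))
im=cv2.imread("pics/scene0.png")
c=im[130:330,140:340]; cv2.imwrite("pics/c3.png",cv2.resize(c,None,fx=3,fy=3,interpolation=cv2.INTER_CUBIC))
E
```

```text
cup [ 0.4912 -0.2616  0.077 ]
cup [ 0.4854 -0.3415  0.077 ]
caddy [0.4758 0.104  0.08  ]
caddy [ 0.4609 -0.1339  0.08  ]
cup [ 0.4068 -0.2521  0.077 ]
cup [ 0.3929 -0.3368  0.077 ]
[269.442244   248.17079643]
```

View pics/c3.png

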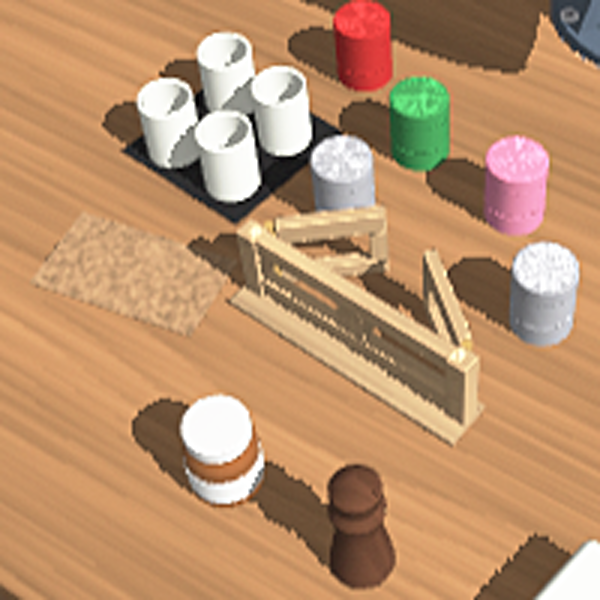

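Close crop check: the two grey steel caddies are clear at (343,160) and (545,270), and the look-alikes are pink (517,185), green (420,120) and red (362,45). The hinge spacing measures 230.6 mm against 230, and the tray 250 x 164, so the calibration holds. I'll take the right caddy first, at (461,-134).

>>> arm_command(
  targets=[
    [[12, 18, 0, 4], [37, 56, -5, 10], [66, 100, -12, 17], [98, 149, -25, 24], [130, 198, -38, 31], [162, 246, -50, 38], [194, 294, -60, 43], [221, 335, -68, 46], [238, 361, -72, 47], [245.4, 371.9, -74, 47]],
  ],
  claw=0,
)

```text
t: 1.35
position: [0.4615, -0.1329, 0.3303]
tool_rot: [0.818, 0.575, -0.0, -0.0]
contact_force: [-0.5, 0.8, -0.2]
opening: 0.0853
```

```bash
python3 -c "
from h import *
print(pose()); grab('top','p1'); grab('scene','p1s')"
```

```text
(1.35, array([ 461.51475308, -132.85553226,  330.28976516]), np.float64(-19.825362745272145), array([-0.51949881,  0.7526938 , -0.16111037]), 0.08533490720130937, array([-3.77263375e-01,  3.24695310e-01,  1.90042158e+00, -1.23527004e-05,
        9.17184091e-01, -3.12380010e-02]))
```

View pics/p1_full.png

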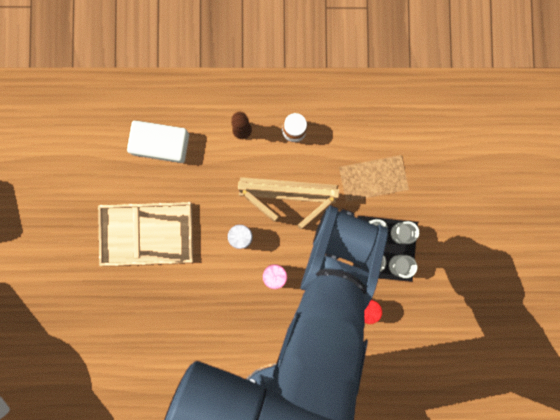

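View pics/p1s_full.png

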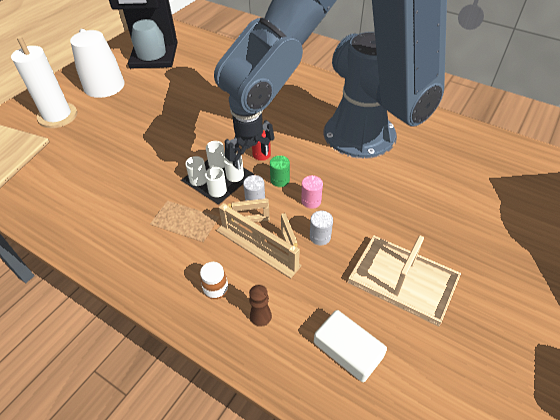

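The arm is above the right caddy and the scene hasn't changed, so I'm lowering now.

>>> arm_command(
  targets=[
    [[0, 0, -10, 0], [0, 0, -30, 0], [0, 0, -52, 0], [0, 0, -74, 0], [0, 0, -94, 0], [0, 0, -108, 0], [0, 0, -117, 0], [0, 0, -122, 0], [0, 0, -123, 0], [0, 0, -123, 0]],
  ],
)

```text
t: 2.7
position: [0.4611, -0.1341, 0.208]
tool_rot: [0.819, 0.574, 0.0, 0.0]
contact_force: [0.2, 0.3, 0.3]
opening: 0.0854
```

>>> arm_command(
  targets=[
    [[0, 0, 0, 0], [0, 0, 0, 0], [0, 0, 0, 0], [0, 0, 0, 0], [0, 0, 0, 0], [0, 0, 0, 0], [0, 0, 0, 0], [0, 0, 0, 0], [0, 0, 4, 0], [0, 0, 14, 0]],
  ],
  claw=255,
)

```text
t: 3.95
position: [0.4609, -0.134, 0.2218]
tool_rot: [0.819, 0.574, -0.0, -0.0]
contact_force: [-0.7, -0.1, -3.2]
opening: 0.0609
```

>>> arm_command(
  targets=[
    [[0, 0, 25, 0], [0, 0, 60, 0], [10, -10, 95, 3], [35, -35, 109, 8], [65, -66, 109, 14], [98, -99, 109, 20], [132, -133, 109, 25], [160, -161, 109, 28], [180, -181, 109, 29], [188, -189, 109, 29]],
  ],
)

```text
t: 5.2
position: [0.6494, -0.3238, 0.3305]
tool_rot: [0.649, 0.761, -0.0, -0.0]
contact_force: [0.1, 0.6, -2.5]
opening: 0.0608
```

>>> arm_command(
  targets=[
    [[0, 0, -10, 0], [0, 0, -32, 0], [0, 0, -56, 0], [0, 0, -80, 0], [0, 0, -98, 0], [0, 0, -108, 0], [0, 0, -114, 0], [0, 0, -117, 0], [0, 0, -119, 0], [0, 0, -120, 0]],
  ],
)

```text
t: 6.45
position: [0.6491, -0.3231, 0.211]
tool_rot: [0.649, 0.761, 0.0, 0.0]
contact_force: [-0.0, 0.3, -3.0]
opening: 0.061
```

```bash
python3 -c "
from h import *
print(pose()); grab('scene','p2s',(120,120,340,290),3)"
```

```text
(6.45, array([ 649.10101663, -323.104931  ,  211.02676719]), np.float64(9.077370584650433), array([-0.02379241,  0.33656564, -3.03255277]), 0.061039528500890124, array([-5.26037079e-01,  8.77225288e-01,  1.25546568e+00, -2.74907454e-05,
        1.00826060e+00, -6.84452327e-01]))
```

View pics/p2s.png

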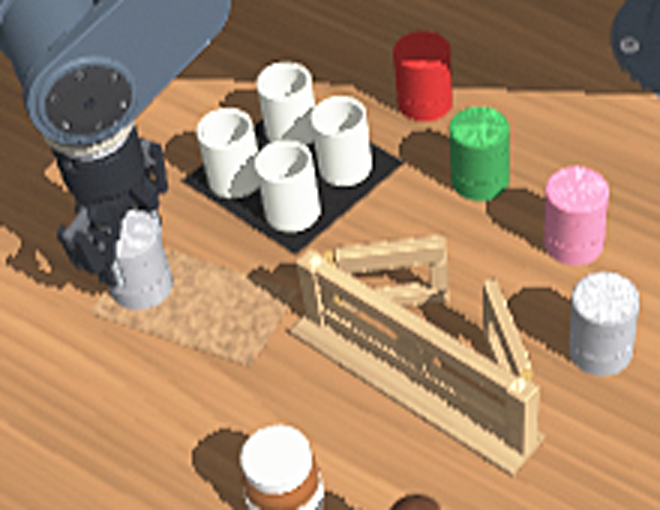

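The caddy is hanging just above the far end of the mat, at crop (140,270). I'll lower it and let go.

>>> arm_command(
  targets=[
    [[0, 0, -1, 0], [0, 0, -2, 0], [0, 0, -2, 0], [0, 0, -2, 0], [0, 0, -2, 0], [0, 0, -2, 0], [0, 0, -2, 0], [0, 0, -2, 0], [0, 0, -2, 0], [0, 0, -2, 0]],
  ],
  claw=0,
)

```text
t: 7.75
position: [0.649, -0.3231, 0.2087]
tool_rot: [0.649, 0.761, 0.0, 0.0]
contact_force: [1.0, 0.9, 0.2]
opening: 0.0852
```

>>> arm_command(
  targets=[
    [[0, 0, 8, 0], [0, 0, 30, 0], [0, 0, 60, 0], [0, 10, 90, 0], [-10, 35, 118, 0], [-26, 75, 122, 0], [-45, 125, 122, 0], [-67, 180, 122, 0], [-90, 235, 122, 0], [-110, 290, 122, 0]],
  ],
)

```text
t: 9.0
position: [0.5381, -0.0315, 0.3325]
tool_rot: [0.649, 0.761, 0.001, 0.001]
contact_force: [1.2, 1.3, 0.3]
opening: 0.0856
```

```bash
cat >> meas.py <<'E'
def report(im):
    for c,s in tops(im,"grey"):
        if 180<c[0]<430 and 140<c[1]<300: 
            cup=c[0]>350 and c[1]>205
            print("cup" if cup else "caddy?",c.round(0),s[2:5],disc("top",s,.077 if cup else .08,.058 if cup else .062).round(4))
E
python3 -c "
from meas import *
print(pose()); im=grab('top','p3'); report(im)"
```

```text
(9.0, array([538.09923331, -31.49751155, 332.51576857]), np.float64(9.064264894009593), array([1.15626384, 1.27051272, 0.26135446]), 0.08559291859190352, array([-1.44850503e-01,  4.17992963e-01,  1.75055634e+00,  5.31214998e-05,
        9.70626248e-01, -3.03080931e-01]))
caddy? [398. 170.] [ 30  25 543] [ 0.6513 -0.3262  0.08  ]
cup [374. 232.] [ 20  20 265] [ 0.486  -0.2562  0.077 ]
cup [404. 232.] [ 14  20 187] [ 0.4828 -0.3308  0.077 ]
caddy? [239. 236.] [ 24  24 451] [0.4758 0.104  0.08  ]
cup [372. 261.] [ 27  23 488] [ 0.4068 -0.2521  0.077 ]
cup [402. 267.] [ 21  23 357] [ 0.393  -0.3248  0.077 ]
```

View pics/p3_full.png

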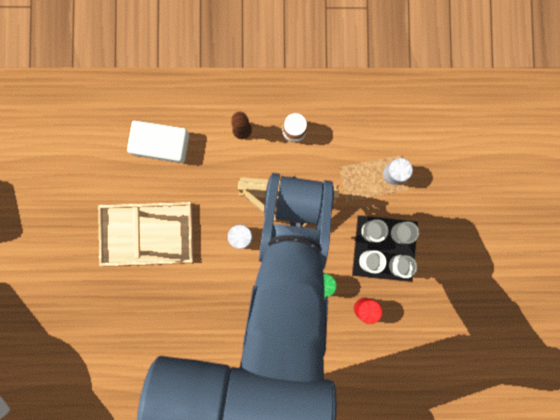

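The first caddy stands on the mat, measured at (651,-326). The left caddy is unchanged at (476,104).

>>> arm_command(
  targets=[
    [[-10, 20, 0, 0], [-25, 55, 0, 0], [-42, 95, 0, 0], [-56, 122, -10, 0], [-62, 135, -35, 0], [-63, 137, -65, 0], [-63, 137, -92, 0], [-63, 137, -112, 0], [-63, 137, -122, 0], [-63, 137, -124, 0]],
  ],
)

```text
t: 10.3
position: [0.4763, 0.1038, 0.2068]
tool_rot: [0.649, 0.761, 0.0, 0.0]
contact_force: [0.9, -0.1, 0.4]
opening: 0.0852
```

>>> arm_command(
  targets=[
    [[0, 0, 0, 0], [0, 0, 0, 0], [0, 0, 0, 0], [0, 0, 0, 0], [0, 0, 0, 0], [0, 0, 0, 0], [0, 0, 0, 0], [0, 0, 10, 0], [0, 0, 40, 0], [0, 0, 80, 0]],
  ],
  claw=255,
)

```text
t: 11.55
position: [0.4757, 0.1039, 0.2878]
tool_rot: [0.649, 0.761, -0.0, -0.0]
contact_force: [0.7, 1.1, -2.8]
opening: 0.0613
```

>>> arm_command(
  targets=[
    [[0, 0, 35, 0], [5, -12, 50, 0], [22, -48, 50, 0], [44, -96, 50, 0], [69, -150, 50, 0], [94, -204, 50, 0], [118, -257, 50, 0], [140, -305, 50, 0], [154, -336, 50, 0], [160, -348, 50, 0]],
  ],
)

```text
t: 12.8
position: [0.6359, -0.2465, 0.3354]
tool_rot: [0.65, 0.76, -0.0, -0.001]
contact_force: [-1.0, 0.3, -3.4]
opening: 0.0607
```

>>> arm_command(
  targets=[
    [[0, 0, -5, 0], [0, 0, -28, 0], [0, 0, -54, 0], [0, 0, -80, 0], [0, 0, -100, 0], [0, 0, -113, 0], [0, 0, -121, 0], [0, 0, -125, 0], [0, 0, -127, 0], [0, 0, -127.5, 0]],
  ],
)

```text
t: 14.05
position: [0.6362, -0.2442, 0.2098]
tool_rot: [0.649, 0.761, 0.0, 0.0]
contact_force: [-1.6, -0.4, 2.3]
opening: 0.0611
```

>>> arm_command(
  targets=[
    [[0, 0, -0.5, 0], [0, 0, -0.5, 0], [0, 0, -0.5, 0], [0, 0, -0.5, 0], [0, 0, -0.5, 0], [0, 0, -0.5, 0], [0, 0, -0.5, 0], [0, 0, 0, 0], [0, 0, 10, 0], [0, 0, 30, 0]],
  ],
  claw=0,
)

```text
t: 15.3
position: [0.6359, -0.244, 0.2399]
tool_rot: [0.649, 0.761, -0.0, -0.0]
contact_force: [0.2, -0.4, 0.3]
opening: 0.0851
```

```bash
cat > st.py <<'E'
import numpy as np
C=np.array([531.5,-20.0]);a=np.radians(-4.886)
ex=np.array([np.cos(a),np.sin(a)]);ey=np.array([-np.sin(a),np.cos(a)])
def W(x,y): return C+x*ex+y*ey
def push(side,th,r,d):
    s,c=np.sin(th),np.cos(th); sg=1 if side=='L' else -1
    u=np.array([-s,-c*sg]); n=np.array([c,-s*sg]); p=np.array([52,115*sg])+r*u+d*n
    uw=u[0]*ex+u[1]*ey; ang=np.degrees(np.arctan2(uw[1],uw[0]))
    ang=(ang+90)%180-90
    return np.round(W(*p),1),round(ang,1)
E
python3 -c "
from meas import *
from st import *
print(pose()[:3]); im=grab('top','p4'); report(im); grab('scene','p4s',(120,120,340,290),3)
for th in (.635,): print('entryL',push('L',th,90,32))
for th in np.linspace(.635,1.571,8): print('L',th.round(2),push('L',th,90,17))
print('entryR',push('R',.794,90,32))
for th in np.linspace(.794,1.571,8): print('R',th.round(2),push('R',th,90,17))
"
```

```text
(15.3, array([ 635.91141682, -244.01545967,  239.85244047]), np.float64(9.078530340808895))
cup [411. 232.] [ 14  23 238] [ 0.4853 -0.3522  0.077 ]
cup [409. 267.] [ 18  23 273] [ 0.3929 -0.3421  0.077 ]
entryL (array([557.8,   1.4]), np.float64(48.7))
L 0.64 (array([546.5,  11.3]), np.float64(48.7))
L 0.77 (array([536.4,  18.2]), np.float64(41.1))
L 0.9 (array([527.3,  26.4]), np.float64(33.4))
L 1.04 (array([519.4,  35.7]), np.float64(25.7))
L 1.17 (array([512.8,  46.1]), np.float64(18.1))
L 1.3 (array([507.7,  57.1]), np.float64(10.4))
L 1.44 (array([504. ,  68.8]), np.float64(2.8))
L 1.57 (array([502. ,  80.9]), np.float64(-4.9))
entryR (array([539.2, -49.9]), np.float64(-49.4))
R 0.79 (array([527.8, -59.6]), np.float64(-49.4))
R 0.9 (array([519.3, -65.2]), np.float64(-43.0))
R 1.02 (array([511.5, -71.6]), np.float64(-36.7))
R 1.13 (array([504.4, -78.9]), np.float64(-30.3))
R 1.24 (array([498.2, -86.9]), np.float64(-24.0))
R 1.35 (array([492.9, -95.6]), np.float64(-17.6))
R 1.46 (array([ 488.6, -104.8]), np.float64(-11.2))
R 1.57 (array([ 485.3, -114.4]), np.float64(-4.9))
```

View pics/p4s.png

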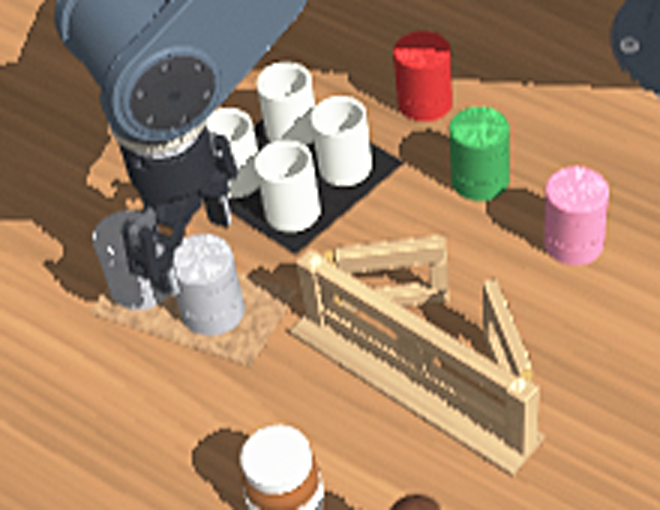

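Both caddies stand upright on the mat, at crop (130,260) and (208,285). Next, the left leg.

>>> arm_command(
  targets=[
    [[0, 0, 30, 0], [0, 0, 75, 0], [-6, 18, 90, 5], [-20, 62, 90, 14], [-36, 114, 90, 24], [-52, 165, 90, 33], [-66, 208, 90, 39], [-75, 236, 90, 39.7], [-78, 245.4, 90, 39.7], [-78, 245.4, 90, 39.7]],
  ],
)

```text
t: 16.65
position: [0.5582, 0.0013, 0.3295]
tool_rot: [0.352, 0.936, 0.0, 0.0]
contact_force: [0.8, -0.2, -0.2]
opening: 0.0853
```

>>> arm_command(
  targets=[
    [[0, 0, 0, 0], [0, 0, 0, 0], [0, 0, 0, 0], [0, 0, 0, 0], [0, 0, -5, 0], [0, 0, -12, 0], [0, 0, -18, 0], [0, 0, -20, 0], [0, 0, -20, 0], [0, 0, -20, 0]],
  ],
  claw=255,
)

```text
t: 17.9
position: [0.5581, 0.0013, 0.3094]
tool_rot: [0.352, 0.936, 0.0, 0.0]
contact_force: [-0.7, -0.5, 0.3]
opening: -0.0006
```

```bash
python3 -c "
from meas import *
print(pose()); grab('scene','p5s',(200,120,400,290),3)
"
```

```text
(17.9, array([558.08283351,   1.34617857, 309.3705887 ]), np.float64(48.781190567765414), array([-0.73385442, -0.45081283,  0.27931082]), -0.0005832001654119439, array([-8.10081198e-02,  4.81028856e-01,  1.71678754e+00,  2.12617623e-05,
        9.43418055e-01, -9.32412955e-01]))
```

View pics/p5s.png

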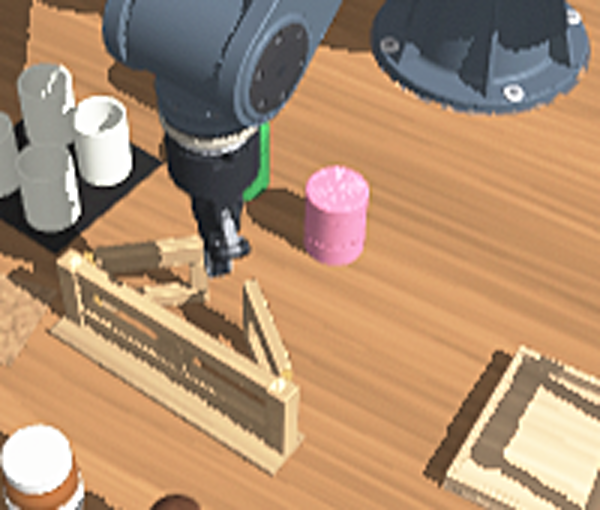

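The closed fingers are at crop (222,268), between the legs and above the gap. I'll let them down.

>>> arm_command(
  targets=[
    [[0, 0, -5, 0], [0, 0, -15, 0], [0, 0, -27, 0], [0, 0, -38, 0], [0, 0, -48, 0], [0, 0, -57, 0], [0, 0, -63, 0], [0, 0, -67, 0], [0, 0, -69, 0], [0, 0, -69, 0]],
  ],
)

```text
t: 19.2
position: [0.5581, 0.0013, 0.2403]
tool_rot: [0.352, 0.936, 0.0, 0.0]
contact_force: [0.3, -0.3, 0.7]
opening: 0.0001
```

>>> arm_command(
  targets=[
    [[-5, 4.5, 0, 0], [-11.5, 9.9, 0, 0], [-16.5, 13.5, 0, -4], [-21.6, 16.8, 0, -7.6], [-30.7, 25, 0, -15.3], [-38.6, 34.3, 0, -23], [-45.2, 44.7, 0, -30.6], [-50.3, 55.7, 0, -38.3], [-54, 67.4, 0, -45.9], [-54, 67.4, 0, -45.9]],
  ],
)

```text
t: 20.45
position: [0.5035, 0.0694, 0.2403]
tool_rot: [0.688, 0.725, 0.0, -0.0]
contact_force: [0.4, -0.4, -0.9]
opening: 0.0003
```

```bash
python3 -c "
from meas import *
print(pose()); grab('scene','p6s',(200,120,400,290),3)
"
```

```text
(20.45, array([503.53495828,  69.40752383, 240.33099034]), np.float64(2.9971628283227227), array([ 0.39623884, -0.4072996 , -0.9185499 ]), 0.00030379722145794445, array([ 4.53593932e-02,  5.16745528e-01,  1.88408569e+00,  6.35647005e-05,
        7.40788285e-01, -6.99787316e-03]))
```

View pics/p6s.png

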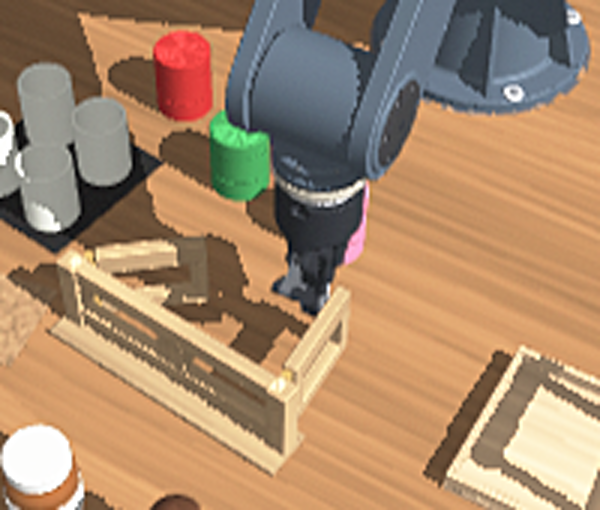

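The left leg has swung nearly out. I'll creep to its stop and watch the force.

>>> arm_command(
  targets=[
    [[-0.5, 3, 0, -2], [-1, 6, 0, -4], [-1.5, 9, 0, -6], [-2, 12, 0, -7.7], [-2, 13, 0, -7.7], [-2, 14, 0, -7.7], [-2, 14.5, 0, -7.7], [-2, 14.5, 0, -7.7], [-2, 14.5, 0, -7.7], [-2, 14.5, 0, -7.7]],
  ],
)

```text
t: 21.75
position: [0.502, 0.0825, 0.2402]
tool_rot: [0.736, 0.677, -0.001, 0.0]
contact_force: [-1.3, -9.1, 1.5]
opening: -0.0002
```

The force rose to 9 N against a hinge drag of about 1 N, so the leg is at its stop. On to the right leg.

>>> arm_command(
  targets=[
    [[0, -12, 0, 0], [0, -20, 15, -4], [0, -28, 45, -12], [5, -45, 70, -21], [14, -70, 70, -30], [24, -95, 70, -38], [32, -118, 70, -44], [37.2, -133.2, 65, -44.5], [37.2, -133.2, 55, -44.5], [37.2, -133.2, 50, -44.5]],
  ],
)

```text
t: 23.0
position: [0.5388, -0.0495, 0.2891]
tool_rot: [0.937, 0.348, -0.001, -0.001]
contact_force: [0.2, 0.4, -0.5]
opening: 0.0002
```

```bash
python3 -c "
from meas import *
print(pose()); grab('scene','p7s',(200,120,400,290),3)
"
```

```text
(23.0, array([538.77314102, -49.45830473, 289.05752645]), np.float64(-49.22861727976599), array([ 0.21960883,  0.436149  , -0.48742408]), 0.00016622203640110904, array([-1.77627321e-01,  4.84151810e-01,  1.77463062e+00,  2.57971883e-04,
        8.84459412e-01,  6.81409872e-01]))
```

View pics/p7s.png

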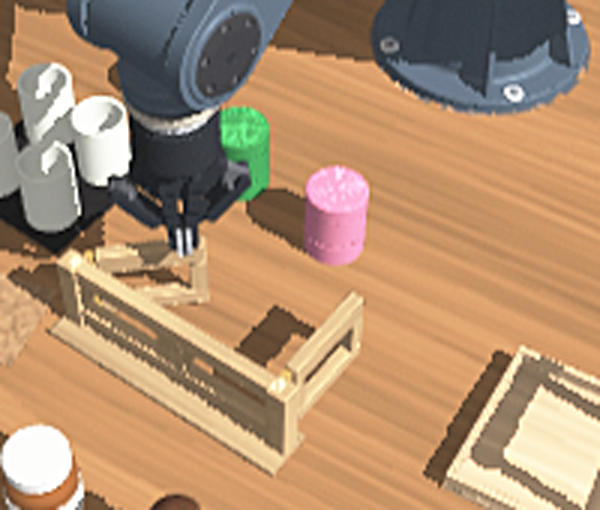

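>>> arm_command(
  targets=[
    [[0, 0, -5, 0], [0, 0, -12, 0], [0, 0, -20, 0], [0, 0, -28, 0], [0, 0, -36, 0], [0, 0, -42, 0], [0, 0, -46, 0], [0, 0, -49, 0], [0, 0, -50, 0], [0, 0, -50, 0]],
  ],
)

```text
t: 24.3
position: [0.5393, -0.05, 0.2403]
tool_rot: [0.938, 0.348, 0.0, 0.0]
contact_force: [0.7, 0.0, -0.6]
opening: 0.0001
```

>>> arm_command(
  targets=[
    [[-6, -5, 0, 0], [-11.4, -9.7, 0, 0], [-19.9, -15.3, 0, 6.4], [-27.7, -21.7, 0, 12.7], [-34.8, -29, 0, 19.1], [-41, -37, 0, 25.4], [-46.3, -45.7, 0, 31.8], [-50.6, -54.9, 0, 38.2], [-52, -58, 0, 42], [-52, -58, 0, 42]],
  ],
)

```text
t: 25.55
position: [0.4869, -0.1083, 0.2403]
tool_rot: [0.751, 0.66, -0.0, 0.0]
contact_force: [-1.0, 0.1, 0.2]
opening: -0.0
```

>>> arm_command(
  targets=[
    [[-0.5, -2, 0, 1], [-1, -4, 0, 2], [-1.9, -6.5, 0, 2.5], [-1.9, -7.5, 0, 2.5], [-1.9, -8.5, 0, 2.5], [-1.9, -9, 0, 2.5], [-1.9, -9, 0, 2.5], [-1.9, -9, 0, 2.5], [-1.9, -9, 0, 2.5], [-1.9, -9, 0, 2.5]],
  ],
)

```text
t: 26.8
position: [0.4857, -0.1133, 0.2402]
tool_rot: [0.737, 0.676, 0.002, -0.003]
contact_force: [9.9, 46.3, 5.2]
opening: -0.0001
```

The force is at 46 N, so it's firmly on the stop. I'll back off and take a look.

>>> arm_command(
  targets=[
    [[0, 8, 0, 0], [0, 18, 0, 0], [0, 24, 20, 0], [0, 40, 60, -6], [0, 80, 100, -16], [0, 130, 130, -26], [0, 185, 130, -36], [0, 240, 130, -46], [0, 290, 130, -56], [0, 320, 130, -64]],
  ],
)

```text
t: 28.05
position: [0.4849, 0.205, 0.3702]
tool_rot: [0.983, 0.182, 0.0, 0.0]
contact_force: [0.7, -0.9, -0.8]
opening: -0.0
```

```bash
python3 -c "
from meas import *
print(pose()); im=grab('top','p8',(220,140,440,290),3.6);report(im)
"
```

```text
(28.05, array([484.9330622 , 205.03053301, 370.17016413]), np.float64(-69.07259375141743), array([ 0.68565416, -0.93228752, -0.78258885]), -4.1775861046023516e-05, array([ 3.11605201e-01,  3.48241129e-01,  1.74875427e+00, -2.19052908e-04,
        1.04441039e+00,  1.51725940e+00]))
caddy? [389. 174.] [ 50  33 983] [ 0.6513 -0.3289  0.08  ]
cup [375. 229.] [ 28  22 406] [ 0.4912 -0.2616  0.077 ]
cup [406. 232.] [ 25  23 462] [ 0.4854 -0.3415  0.077 ]
cup [371. 261.] [ 17  20 239] [ 0.4069 -0.2428  0.077 ]
cup [405. 265.] [ 23  21 325] [ 0.3969 -0.3369  0.077 ]
caddy? [274. 277.] [ 22  22 384] [0.3699 0.0148 0.08  ]
```

View pics/p8.png

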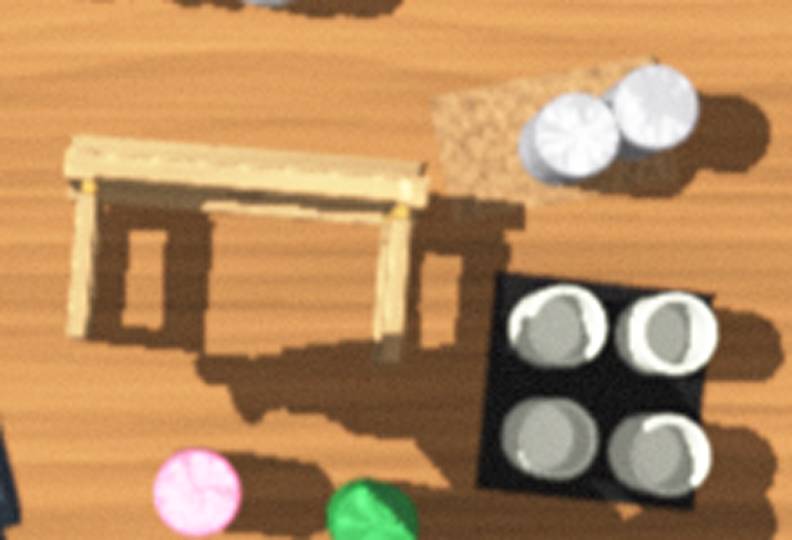

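View pics/p8_full.png

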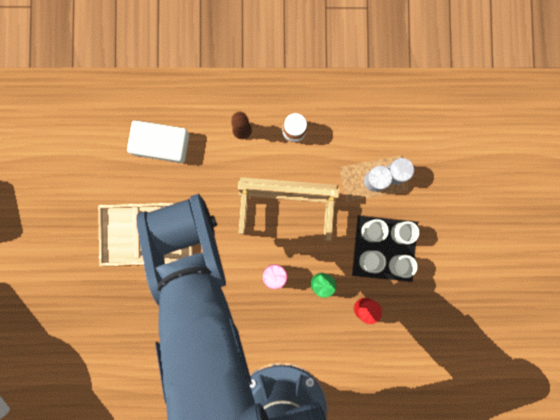

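Both legs stand square out. The caddies look close together at crop (577,136) and (656,107), so I'll measure them.

```bash
python3 -c "
from meas import *
im=cv2.imread('pics/p8_full.png')
def cr(x,y): return (220+(x+.5)/3.6-.5,140+(y+.5)/3.6-.5)
M=np.array([640.5,-269]);a=np.radians(9.07);e=np.array([np.cos(a),np.sin(a)]);f=np.array([-e[1],e[0]])
for p in [(577,136),(656,107)]:
    q=onz('top',*cr(*p),.08)[:2]*1000; print(q,(q-M)@e,(q-M)@f)
q=[onz('top',*cr(*p),.09)[:2] for p in [(89,187),(77,335),(400,211),(387,358)]]
for i in (0,2):
  d=q[i+1]-q[i]; print(np.degrees(np.arctan2(d[1],d[0])),np.linalg.norm(d))
"
```

```text
[ 629.72082677 -270.07159475] -10.813322958648683 0.6410439955701035
[ 651.08416774 -329.2869953 ] 0.948123962630977 -61.20169499349807
175.21274892904728 0.10807516555945534
174.1988645679117 0.10777247838893589
```

One caddy was nudged to (630,-270), but it still stands well inside the mat, so I'll leave it. The leg directions of 175.2 and 174.2 deg agree with the stops at 175.1. Now the tray.

>>> arm_command(
  targets=[
    [[0, 15, 0, -6], [0, 45, 0, -14], [1, 80, 0, -19.5], [1.7, 115, 0, -19.5], [1.7, 142, 0, -19.5], [1.7, 156, 0, -19.5], [1.7, 160.4, -8, -19.5], [1.7, 160.4, -20, -19.5], [1.7, 160.4, -35, -19.5], [1.7, 160.4, -45, -19.5]],
  ],
  claw=0,
)

```text
t: 29.35
position: [0.487, 0.3628, 0.3237]
tool_rot: [1.0, 0.014, -0.001, 0.0]
contact_force: [-0.4, 0.4, -0.2]
opening: 0.0851
```

```bash
python3 -c "
from meas import *
print(pose()); im=grab('scene','p9',(320,200,480,330),4)
"
```

```text
(29.35, array([486.99092294, 362.83127746, 323.71556153]), np.float64(-88.35960114268053), array([-0.42157554,  0.37155624, -0.21604314]), 0.08514655403391583, array([ 5.63680431e-01,  5.42650036e-01,  1.57035661e+00, -5.44096104e-06,
        1.03008796e+00,  2.10584970e+00]))
```

View pics/p9.png

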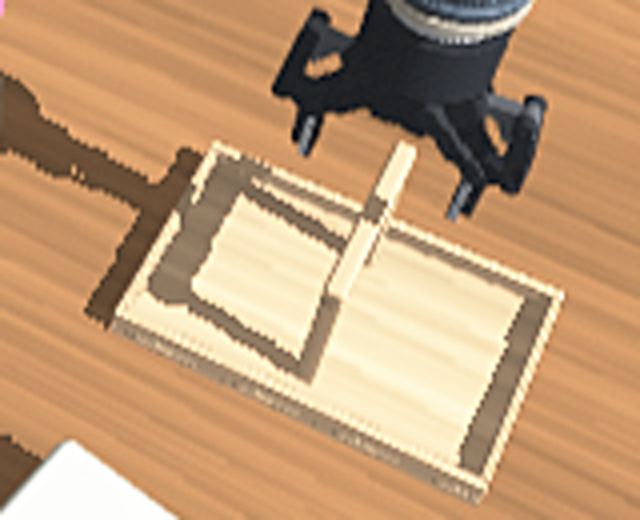

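The fingers straddle the bar, at crop (305,140) and (460,205). I'll lower them and close.

>>> arm_command(
  targets=[
    [[0, 0, -8, 0], [0, 0, -18, 0], [0, 0, -30, 0], [0, 0, -40, 0], [0, 0, -48, 0], [0, 0, -54, 0], [0, 0, -57, 0], [0, 0, -57.7, 0], [0, 0, -57.7, 0], [0, 0, -57.7, 0]],
  ],
)

```text
t: 30.65
position: [0.4871, 0.3635, 0.2677]
tool_rot: [1.0, 0.015, 0.0, -0.0]
contact_force: [-0.6, 0.3, 0.2]
opening: 0.0855
```

>>> arm_command(
  targets=[
    [[0, 0, 0, 0], [0, 0, 0, 0], [0, 0, 0, 0], [0, 0, 0, 0], [0, 0, 0, 0], [0, 0, 0, 0], [0, 0, 0, 0], [0, 0, 0, 0], [0, 0, 2, 0], [0, 0, 8, 0]],
  ],
  claw=255,
)

```text
t: 31.9
position: [0.4867, 0.3631, 0.2747]
tool_rot: [1.0, 0.015, -0.001, 0.001]
contact_force: [0.6, 0.2, -3.6]
opening: 0.0125
```

>>> arm_command(
  targets=[
    [[0, 0, 5, 0], [0, 0, 15, 0], [0, 0, 30, 0], [0, 0, 50, 0], [0, 0, 72, 0], [0, 0, 94, 0], [0, 0, 114, 0], [0, 0, 130, 0], [0, 0, 140, 0], [0, 0, 142, 0]],
  ],
)

```text
t: 33.15
position: [0.487, 0.3634, 0.418]
tool_rot: [1.0, 0.015, 0.0, -0.0]
contact_force: [0.4, -0.4, -4.2]
opening: 0.0132
```

```bash
python3 -c "
from meas import *
print(pose()[:5]); im=grab('scene','p10',(320,140,520,330),3)
"
```

```text
(33.15, array([487.01240755, 363.42555327, 418.02846507]), np.float64(-88.32219675063989), array([ 0.35417037, -0.42186436, -4.18388974]), 0.013168302047933228)
```

View pics/p10.png

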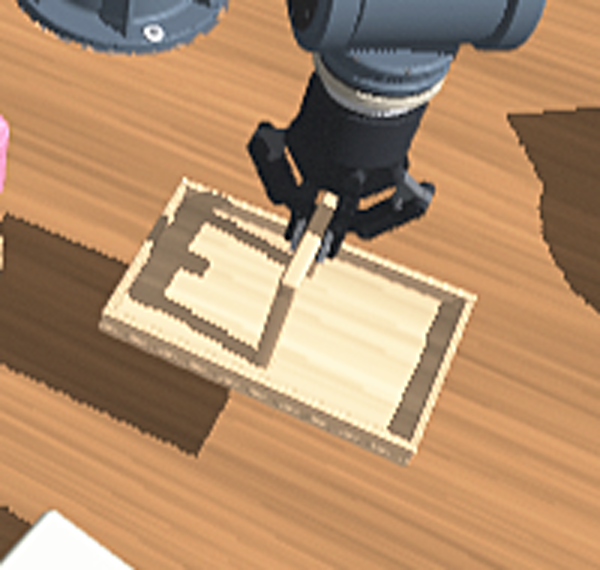

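The tray hangs level. I'm carrying it over the stand.

>>> arm_command(
  targets=[
    [[2, -14, 0, 0], [5, -45, 0, -1], [11, -92, 0, -2], [17, -145, 0, -3], [23, -199, 0, -4], [29, -252, 0, -5], [35, -303, 0, -6], [40, -346, 0, -6.45], [43.5, -374, 0, -6.45], [44.5, -383.5, 0, -6.45]],
  ],
)

```text
t: 34.45
position: [0.5312, -0.022, 0.417]
tool_rot: [0.999, -0.043, -0.0, 0.0]
contact_force: [-0.5, 0.5, -4.2]
opening: 0.0132
```

>>> arm_command(
  targets=[
    [[0, 0, -3, 0], [0, 0, -10, 0], [0, 0, -18, 0], [0, 0, -27, 0], [0, 0, -35, 0], [0, 0, -41, 0], [0, 0, -45, 0], [0, 0, -48, 0], [0, 0, -50, 0], [0, 0, -50, 0]],
  ],
)

```text
t: 35.7
position: [0.5315, -0.0201, 0.3675]
tool_rot: [0.999, -0.042, -0.0, -0.0]
contact_force: [-0.3, -0.5, -4.2]
opening: 0.0128
```

```bash
python3 -c "
from meas import *
print(pose()[:5]); im=grab('scene','p11',(160,120,360,310),3);im=grab('top','p11t',(200,150,400,300),4)
"
```

```text
(35.7, array([531.51539568, -20.08471052, 367.46275212]), np.float64(-94.7745113161503), array([-0.32390352, -0.45547665, -4.16354181]), 0.012849447993449817)
```

View pics/p11.png

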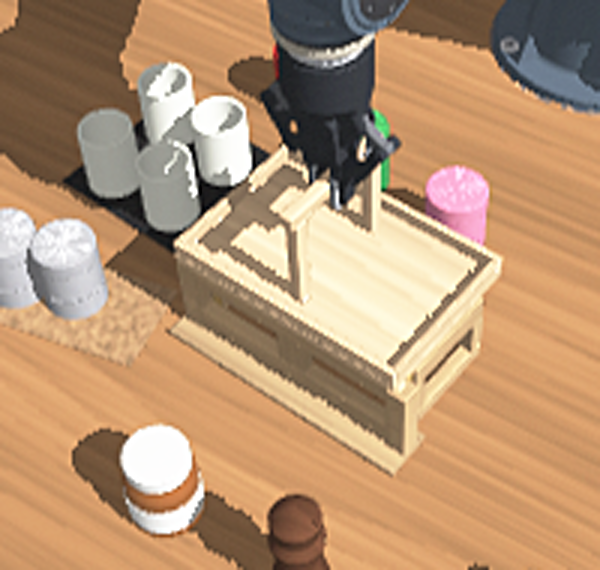

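View pics/p11t.png

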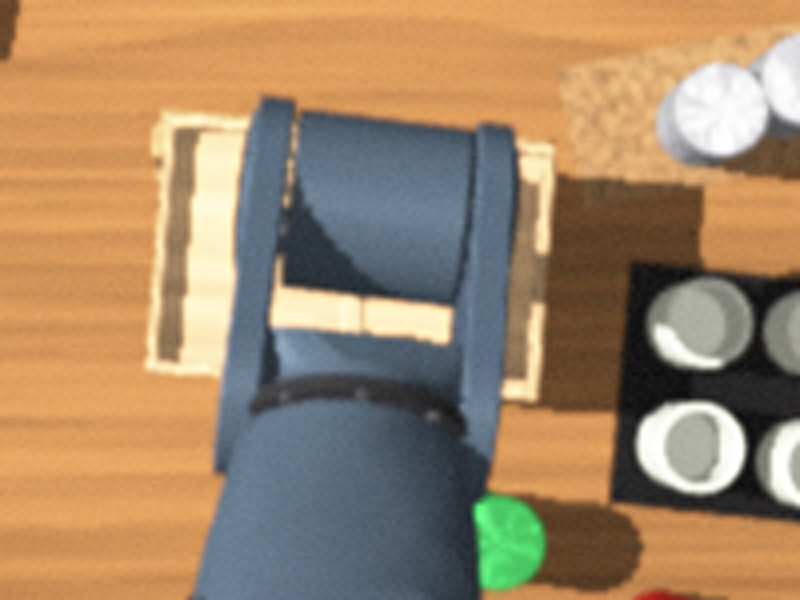

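The tray hovers square over the stand. I'll lower it to contact.

>>> arm_command(
  targets=[
    [[0, 0, -2, 0], [0, 0, -4, 0], [0, 0, -6, 0], [0, 0, -7.5, 0], [0, 0, -8.5, 0], [0, 0, -9.2, 0], [0, 0, -9.8, 0], [0, 0, -10.2, 0], [0, 0, -10.2, 0], [0, 0, -10.2, 0]],
  ],
)

```text
t: 37.05
position: [0.5315, -0.02, 0.3577]
tool_rot: [0.999, -0.042, 0.0, 0.0]
contact_force: [-4.6, 1.1, 7.0]
opening: 0.0132
```

>>> arm_command(
  targets=[
    [[0, 0, 0, 0], [0, 0, 0, 0], [0, 0, 0, 0], [0, 0, 0, 0], [0, 0, 0, 0], [0, 0, 0, 0], [0, 0, 4, 0], [0, 0, 14, 0], [0, 0, 30, 0], [0, 0, 50, 0]],
  ],
  claw=0,
)

```text
t: 38.3
position: [0.5315, -0.0201, 0.4087]
tool_rot: [0.999, -0.042, 0.0, 0.0]
contact_force: [0.9, 0.4, -0.4]
opening: 0.0857
```

>>> arm_command(
  targets=[
    [[0, 0, 10, 0], [0, 0, 15, 0], [0, 10, 20, 6], [-8, 30, 20, 14], [-22, 65, 20, 22], [-40, 110, 20, 30], [-58, 155, 20, 38], [-75, 195, 20, 46], [-88, 225, 20, 50], [-92, 235, 20, 50]],
  ],
)

```text
t: 39.55
position: [0.4388, 0.2161, 0.4271]
tool_rot: [0.923, 0.385, -0.0, -0.0]
contact_force: [-0.5, -1.7, 0.3]
opening: 0.0854
```

```bash
python3 -c "
from meas import *
print(pose()[:5]); im=grab('scene','p12',(160,120,360,310),3);im=grab('top','p12t',(230,150,430,300),4);report(im)
"
```

```text
(39.55, array([438.81925281, 216.10679636, 427.07421758]), np.float64(-44.67003379444147), array([-0.53407899, -1.65587874,  0.30332688]), 0.0853893537448943)
caddy? [389. 174.] [ 50  33 980] [ 0.6513 -0.3289  0.08  ]
caddy? [269. 209.] [  47   55 1736] [ 0.586 -0.011  0.08 ]
caddy? [307. 216.] [ 32  35 816] [ 0.5405 -0.0873  0.08  ]
cup [375. 230.] [ 27  23 474] [ 0.4912 -0.2616  0.077 ]
cup [406. 232.] [ 25  23 457] [ 0.4854 -0.3415  0.077 ]
cup [371. 260.] [ 16  20 240] [ 0.4095 -0.2415  0.077 ]
cup [405. 265.] [ 23  21 320] [ 0.3969 -0.3369  0.077 ]
```

View pics/p12.png

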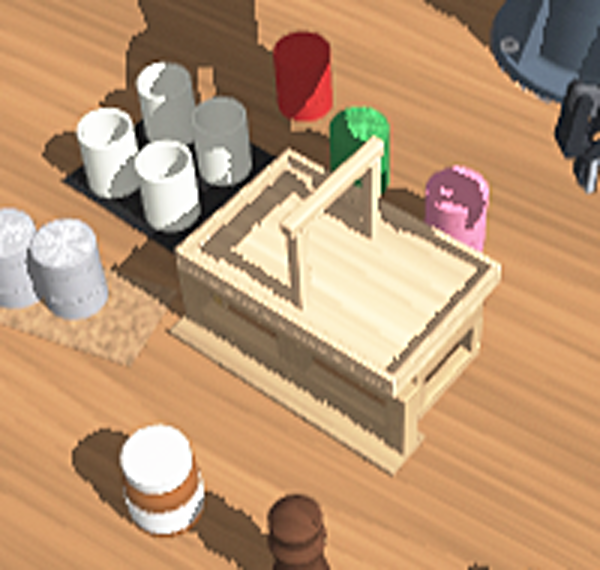

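View pics/p12t.png

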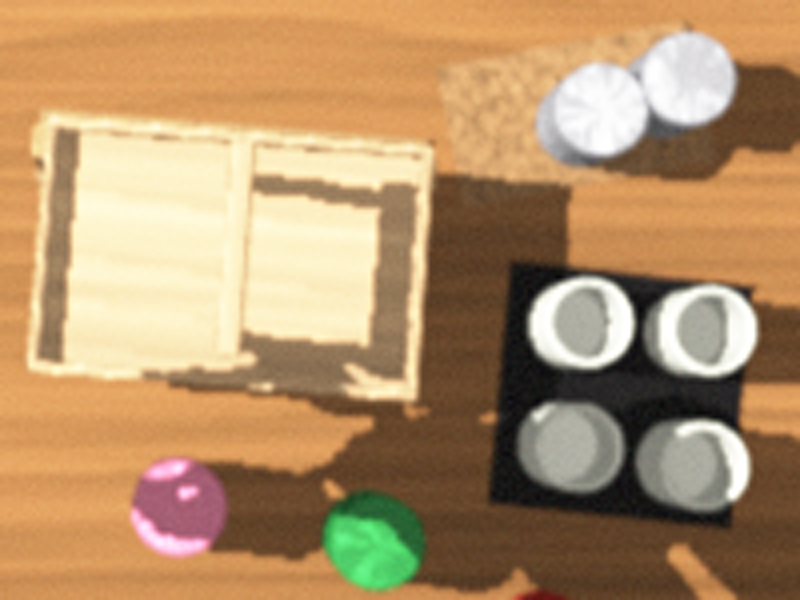

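```bash
python3 -c "
from meas import *
def cr(x,y): return (230+(x+.5)/4-.5,150+(y+.5)/4-.5)
K=np.array([onz('top',*cr(*p),.114)[:2] for p in [(40,113),(434,143),(417,400),(28,370)]])*1000
print(K.mean(0),[np.linalg.norm(K[i]-K[(i+1)%4]).round(1) for i in range(4)])
d=K[0]+K[3]-K[1]-K[2]; ang=np.degrees(np.arctan2(d[1],d[0]))-90; print(ang)
B=np.array([onz('top',*cr(*p),.213)[:2] for p in [(242,133),(230,352)]])*1000; print('bar',B.mean(0),np.linalg.norm(B[0]-B[1]))
a=np.radians(ang);ex=np.array([np.cos(a),np.sin(a)]);ey=np.array([-ex[1],ex[0]])
c=K.mean(0)
for x in(38,-38):
  for y in (72,-72): print(x,y,(c+x*ex+y*ey).round(0))
print(onz('top',369,311,.08),onz('top',323,286,.08))
"
```

```text
[532.42499598 -21.14734623] [np.float64(255.4), np.float64(166.5), np.float64(250.3), np.float64(165.7)]
-4.7324371910846565
bar [534.34331643 -21.40168468] 131.3756659184551
38 72 [576.  47.]
38 -72 [564. -96.]
-38 72 [500.  54.]
-38 -72 [489. -90.]
[ 0.27781636 -0.23465107  0.08      ] [ 0.34399509 -0.11472998  0.08      ]
```

Tray measured centred within 1–2 mm of the stand and turned -4.7 deg against -4.9. Now the cups, starting with the one at (407,-252).

>>> arm_command(
  targets=[
    [[-1, -18, 0, -4], [-5, -62, 0, -4.2], [-9, -116, 0, -4.2], [-13, -172, 0, -4.2], [-17, -228, 0, -4.2], [-20, -284, 0, -4.2], [-24, -340, 0, -4.2], [-28, -395, 0, -4.2], [-31, -445, 0, -4.2], [-32.5, -467, 0, -4.2]],
  ],
)

```text
t: 40.9
position: [0.4052, -0.2557, 0.4272]
tool_rot: [0.938, 0.347, -0.0, 0.0]
contact_force: [0.1, 0.3, -0.2]
opening: 0.0854
```

>>> arm_command(
  targets=[
    [[0, 0, -10, 0], [0, 0, -40, 0], [0, 0, -75, 0], [0, 0, -110, 0], [0, 0, -140, 0], [0, 0, -160, 0], [0, 0, -170, 0], [0, 0, -173, 0], [0, 0, -173, 0], [0, 0, -173, 0]],
  ],
)

```text
t: 42.15
position: [0.4071, -0.2521, 0.2549]
tool_rot: [0.937, 0.35, 0.0, 0.0]
contact_force: [-0.3, -0.0, 0.3]
opening: 0.0855
```

```bash
python3 -c "
from meas import *
print(pose()[:5]); im=grab('scene','p13',(160,110,330,240),4);im=grab('top','p13t')
"
```

```text
(42.15, array([ 407.11441977, -252.1375463 ,  254.91405115]), np.float64(-48.98181902532493), array([-0.32658267, -0.00130293,  0.28802685]), 0.08546280278594254)
```

View pics/p13.png

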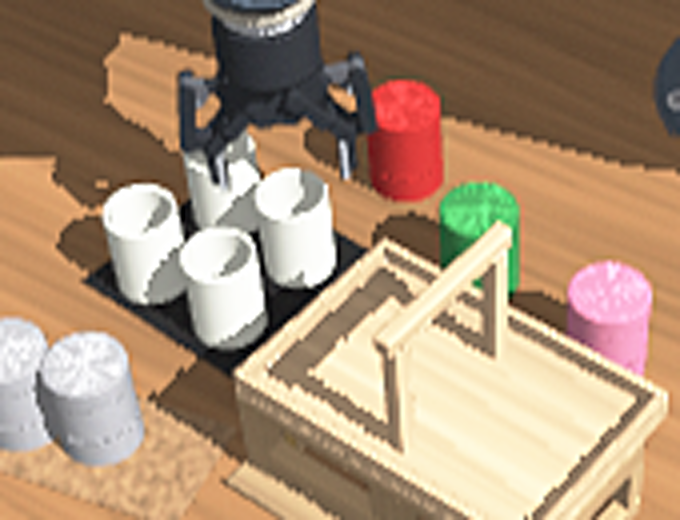

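The fingers straddle cup 3, at (215,185) and (345,165). I'll lower them, grip and lift.

>>> arm_command(
  targets=[
    [[0, 0, -10, 0], [0, 0, -22, 0], [0, 0, -34, 0], [0, 0, -42, 0], [0, 0, -45.8, 0], [0, 0, -45.8, 0], [0, 0, -45.8, 0], [0, 0, -45.8, 0], [0, 0, -45.8, 0], [0, 0, -45.8, 0]],
  ],
)

```text
t: 43.5
position: [0.407, -0.2521, 0.2086]
tool_rot: [0.937, 0.35, 0.0, 0.0]
contact_force: [0.4, -0.1, -0.2]
opening: 0.0854
```

>>> arm_command(
  targets=[
    [[0, 0, 0, 0], [0, 0, 0, 0], [0, 0, 0, 0], [0, 0, 0, 0], [0, 0, 0, 0], [0, 0, 0, 0], [0, 0, 0, 0], [0, 0, 6, 0], [0, 0, 30, 0], [0, 0, 70, 0]],
  ],
  claw=255,
)

```text
t: 44.75
position: [0.4067, -0.2518, 0.2786]
tool_rot: [0.937, 0.35, -0.001, -0.001]
contact_force: [0.6, 0.5, -2.0]
opening: 0.0565
```

>>> arm_command(
  targets=[
    [[0, 0, 50, 0], [0, 0, 105, 0], [5, 15, 150, 0], [16, 52, 158, 0], [32, 104, 158, 0], [48, 158, 158, 0], [64, 212, 158, 0], [79, 260, 158, 0], [89, 294, 158, 0], [93, 306, 158, 0]],
  ],
)

```text
t: 46.0
position: [0.5001, 0.0554, 0.4364]
tool_rot: [0.936, 0.351, -0.0, -0.0]
contact_force: [-0.4, -0.6, -1.2]
opening: 0.0565
```

>>> arm_command(
  targets=[
    [[0, 0, -8, 0], [0, 0, -30, 0], [0, 0, -58, 0], [0, 0, -85, 0], [0, 0, -105, 0], [0, 0, -118, 0], [0, 0, -125, 0], [0, 0, -129, 0], [0, 0, -130, 0], [0, 0, -130, 0]],
  ],
)

```text
t: 47.25
position: [0.5001, 0.0539, 0.3068]
tool_rot: [0.937, 0.35, 0.0, 0.0]
contact_force: [0.2, 0.3, -2.1]
opening: 0.0562
```

```bash
python3 -c "
from meas import *
print(pose()[:5]); im=grab('scene','p14',(190,130,340,260),4)
"
```

```text
(47.25, array([500.11340858,  53.94556983, 306.83992077]), np.float64(-48.9667212602777), array([ 0.1957723 ,  0.32928277, -2.07058202]), 0.05622997850892957)
```

View pics/p14.png

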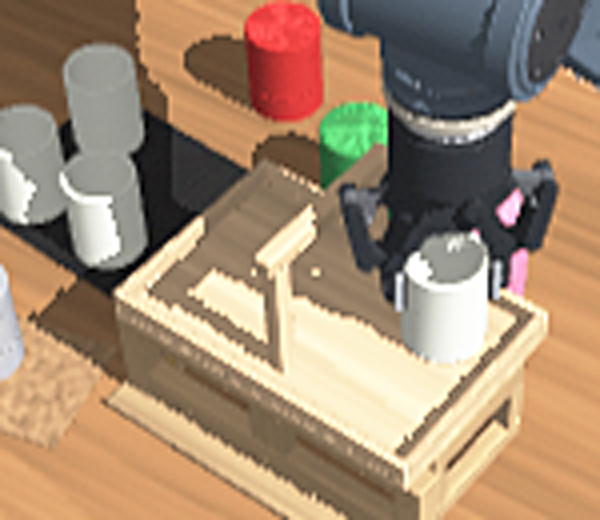

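Cup 3 is just above its spot on the tray floor. I'll lower it and release.

>>> arm_command(
  targets=[
    [[0, 0, -1.5, 0], [0, 0, -1.5, 0], [0, 0, -1.5, 0], [0, 0, -1.5, 0], [0, 0, -1.5, 0], [0, 0, -1.5, 0], [0, 0, -1.5, 0], [0, 0, 4, 0], [0, 0, 20, 0], [0, 0, 50, 0]],
  ],
  claw=0,
)

```text
t: 48.55
position: [0.4999, 0.0539, 0.3574]
tool_rot: [0.937, 0.35, -0.001, -0.0]
contact_force: [0.6, 0.2, 1.4]
opening: 0.0855
```

>>> arm_command(
  targets=[
    [[0, 0, 35, 0], [0, -10, 70, 0], [-1, -40, 80, 0], [-3, -85, 80, 0], [-5, -140, 80, 0], [-7, -195, 80, 0], [-9, -250, 80, 0], [-11, -305, 80, 0], [-13, -355, 80, 0], [-14, -385, 80, 0]],
  ],
)

```text
t: 49.8
position: [0.4854, -0.3332, 0.4377]
tool_rot: [0.937, 0.35, 0.0, 0.0]
contact_force: [0.5, 0.8, 0.3]
opening: 0.0854
```

```bash
python3 -c "
from meas import *
print(pose()[:5]); im=grab('scene','p15',(160,110,340,260),4);im=grab('top','p15t',(230,150,430,300),4);report(im)
"
```

```text
(49.8, array([ 485.39845736, -333.15926662,  437.6766492 ]), np.float64(-49.060240457108726), array([0.48158492, 0.75988295, 0.33863464]), 0.08541769804895018)
caddy? [389. 174.] [ 50  32 971] [ 0.6513 -0.3289  0.08  ]
caddy? [266. 211.] [  46   52 1432] [0.5784 0.0563 0.08  ]
caddy? [307. 211.] [ 31  18 345] [ 0.5425 -0.0873  0.08  ]
cup [375. 230.] [ 27  23 462] [ 0.4912 -0.2616  0.077 ]
cup [405. 232.] [ 25  23 406] [ 0.4854 -0.3415  0.077 ]
cup [395. 265.] [ 14  21 197] [ 0.3971 -0.3076  0.077 ]
caddy? [274. 277.] [ 22  22 357] [0.3699 0.0148 0.08  ]
```

View pics/p15.png

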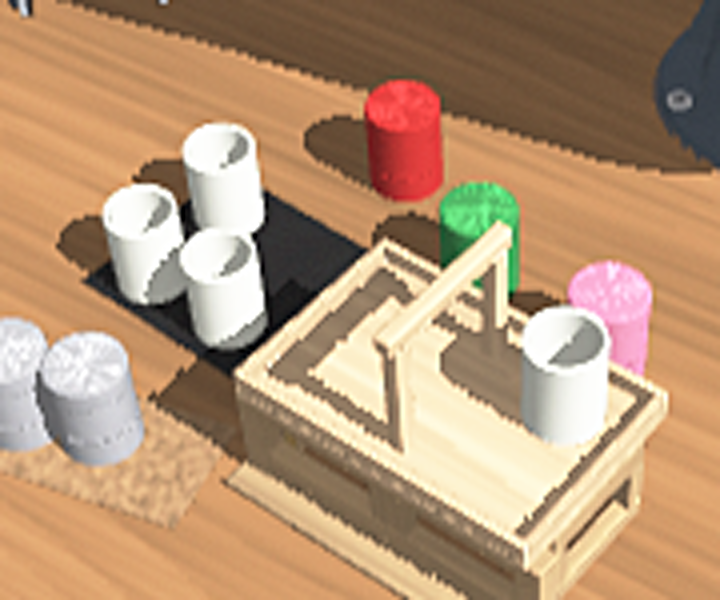

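View pics/p15t.png

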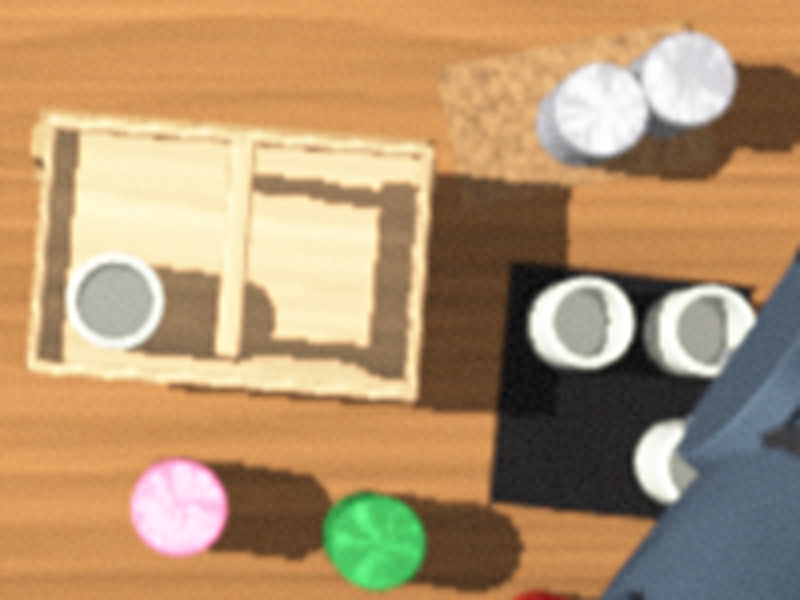

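Cup 3 stands on the tray, and the other cups haven't moved. Next is cup 2 at (485,-341).

>>> arm_command(
  targets=[
    [[-0.6, -8, -8, 0], [-0.6, -10.5, -32, 0], [-0.6, -10.5, -65, 0], [-0.6, -10.5, -100, 0], [-0.6, -10.5, -135, 0], [-0.6, -10.5, -168, 0], [-0.6, -10.5, -196, 0], [-0.6, -10.5, -216, 0], [-0.6, -10.5, -226, 0], [-0.6, -10.5, -228, 0]],
  ],
)

```text
t: 51.15
position: [0.4855, -0.3415, 0.2085]
tool_rot: [0.937, 0.351, -0.0, -0.0]
contact_force: [-0.6, 0.3, 0.5]
opening: 0.0853
```

>>> arm_command(
  targets=[
    [[0, 0, 0, 0], [0, 0, 0, 0], [0, 0, 0, 0], [0, 0, 0, 0], [0, 0, 0, 0], [0, 0, 0, 0], [0, 0, 0, 0], [0, 0, 6, 0], [0, 0, 30, 0], [0, 0, 70, 0]],
  ],
  claw=255,
)

```text
t: 52.4
position: [0.4851, -0.3413, 0.2784]
tool_rot: [0.937, 0.35, -0.001, -0.001]
contact_force: [-0.4, 0.8, -1.3]
opening: 0.0561
```

>>> arm_command(
  targets=[
    [[0, 0, 50, 0], [2, 8, 105, 0], [8, 36, 150, 0], [19, 83, 158, 0], [32, 138, 158, 0], [45, 194, 158, 0], [58, 250, 158, 0], [71, 306, 158, 0], [82, 352, 158, 0], [90, 384, 158, 0]],
  ],
)

```text
t: 53.65
position: [0.5754, 0.0445, 0.4367]
tool_rot: [0.936, 0.351, 0.0, -0.0]
contact_force: [-0.3, -0.9, -1.9]
opening: 0.0553
```

>>> arm_command(
  targets=[
    [[0.6, 4, 0, 0], [0.6, 4.5, -14, 0], [0.6, 4.5, -40, 0], [0.6, 4.5, -70, 0], [0.6, 4.5, -96, 0], [0.6, 4.5, -114, 0], [0.6, 4.5, -124, 0], [0.6, 4.5, -129, 0], [0.6, 4.5, -131, 0], [0.6, 4.5, -131.5, 0]],
  ],
)

```text
t: 54.9
position: [0.5761, 0.0469, 0.3055]
tool_rot: [0.937, 0.35, 0.0, 0.0]
contact_force: [-1.7, 0.2, 2.2]
opening: 0.056
```

>>> arm_command(
  targets=[
    [[0, 0, 0, 0], [0, 0, 0, 0], [0, 0, 0, 0], [0, 0, 0, 0], [0, 0, 0, 0], [0, 0, 0, 0], [0, 0, 0, 0], [0, 0, 6, 0], [0, 0, 22, 0], [0, 0, 51.5, 0]],
  ],
  claw=0,
)

```text
t: 56.15
position: [0.5759, 0.0469, 0.3574]
tool_rot: [0.937, 0.35, -0.001, -0.0]
contact_force: [0.1, -0.6, -0.2]
opening: 0.0854
```

>>> arm_command(
  targets=[
    [[0, 0, 40, 6], [0, -6, 75, 16], [-8, -32, 80, 26], [-22, -80, 80, 36], [-36, -130, 80, 46], [-50, -180, 80, 56], [-63, -228, 80, 66], [-75, -270, 80, 76], [-83, -300, 80, 85], [-85, -308.6, 80, 89]],
  ],
)

```text
t: 57.4
position: [0.4903, -0.2632, 0.4377]
tool_rot: [0.422, 0.907, -0.0, 0.001]
contact_force: [0.2, 0.6, -0.2]
opening: 0.0856
```

```bash
python3 -c "
from meas import *
print(pose()[:5]); im=grab('scene','p16',(160,110,340,260),4);im=grab('top','p16t',(230,150,430,300),4);report(im)
"
```

```text
(57.4, array([ 490.27217221, -263.24529799,  437.7133674 ]), np.float64(40.11884149953381), array([ 0.24818113,  0.6487284 , -0.24285411]), 0.08560437509363109)
caddy? [389. 174.] [ 50  33 975] [ 0.6513 -0.3289  0.08  ]
caddy? [263. 210.] [  45   57 1283] [0.5916 0.0562 0.08  ]
caddy? [309. 212.] [ 31  15 275] [ 0.5386 -0.0873  0.08  ]
cup [372. 229.] [ 24  23 349] [ 0.4913 -0.2537  0.077 ]
caddy? [274. 277.] [ 22  22 360] [0.3699 0.0148 0.08  ]
```

View pics/p16.png

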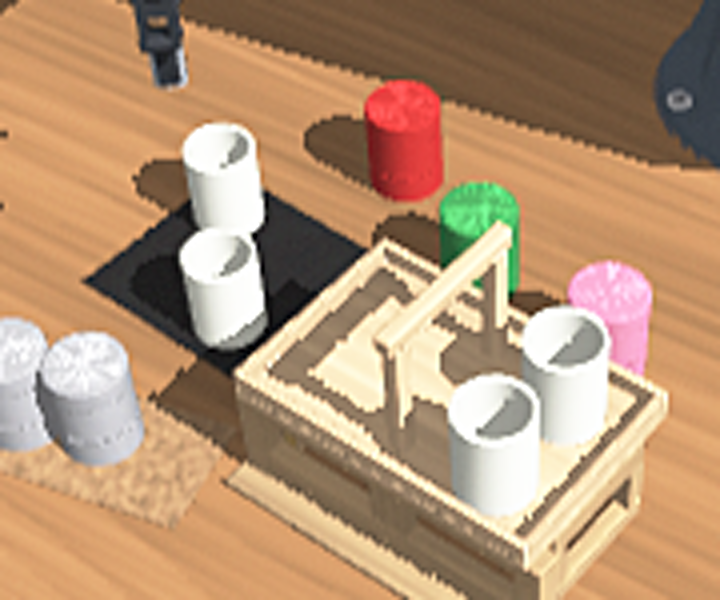

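View pics/p16t.png

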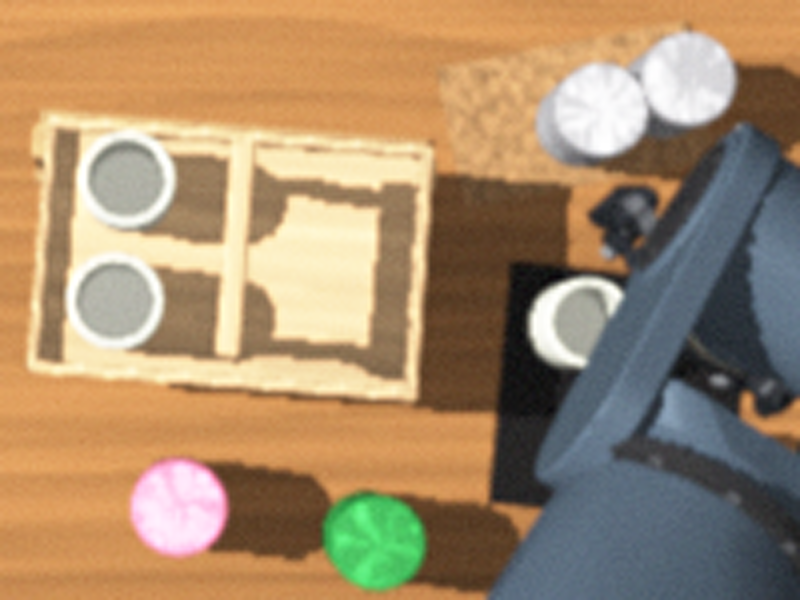

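Two cups stand on the tray at crop (494,445) and (565,375). Now cup 1.

>>> arm_command(
  targets=[
    [[0, 0, -8, 0], [0, 0, -32, 0], [0, 0, -65, 0], [0, 0, -100, 0], [0, 0, -135, 0], [0, 0, -168, 0], [0, 0, -196, 0], [0, 0, -216, 0], [0, 0, -226, 0], [0, 0, -228, 0]],
  ],
)

```text
t: 58.75
position: [0.4911, -0.2613, 0.2083]
tool_rot: [0.422, 0.906, 0.0, -0.0]
contact_force: [-0.3, -0.3, 1.1]
opening: 0.0852
```

>>> arm_command(
  targets=[
    [[0, 0, 0, 0], [0, 0, 0, 0], [0, 0, 0, 0], [0, 0, 0, 0], [0, 0, 0, 0], [0, 0, 0, 0], [0, 0, 0, 0], [0, 0, 6, 0], [0, 0, 30, 0], [0, 0, 70, 0]],
  ],
  claw=255,
)

```text
t: 60.0
position: [0.4907, -0.2615, 0.2788]
tool_rot: [0.422, 0.906, 0.0, -0.001]
contact_force: [0.6, -0.0, -0.3]
opening: 0.0573
```

>>> arm_command(
  targets=[
    [[0, 0, 35, 0], [0, 0, 80, 0], [4, 10, 115, 0], [14, 32, 120, 0], [28, 64, 120, 0], [43, 98, 120, 0], [57, 130, 120, 0], [67, 153, 120, 0], [72, 164, 120, 0], [73, 165.6, 120, 0]],
  ],
)

```text
t: 61.25
position: [0.564, -0.0959, 0.3986]
tool_rot: [0.422, 0.907, -0.0, 0.0]
contact_force: [0.4, -0.2, -1.8]
opening: 0.0574
```

>>> arm_command(
  targets=[
    [[0, 0, -5, 0], [0, 0, -18, 0], [0, 0, -36, 0], [0, 0, -54, 0], [0, 0, -70, 0], [0, 0, -81, 0], [0, 0, -88, 0], [0, 0, -92, 0], [0, 0, -93.5, 0], [0, 0, -93.5, 0]],
  ],
)

```text
t: 62.5
position: [0.5641, -0.0961, 0.3057]
tool_rot: [0.422, 0.906, 0.0, 0.0]
contact_force: [-2.3, -0.8, 3.5]
opening: 0.0578
```

```bash
python3 -c "
from meas import *
print(pose()[:5]); im=grab('scene','p17',(160,110,340,260),4)
"
```

```text
(62.5, array([564.1043628 , -96.06996909, 305.70058206]), np.float64(40.03382262521407), array([-2.26050955, -0.80454366,  3.54463502]), 0.057778599958577107)
```

View pics/p17.png

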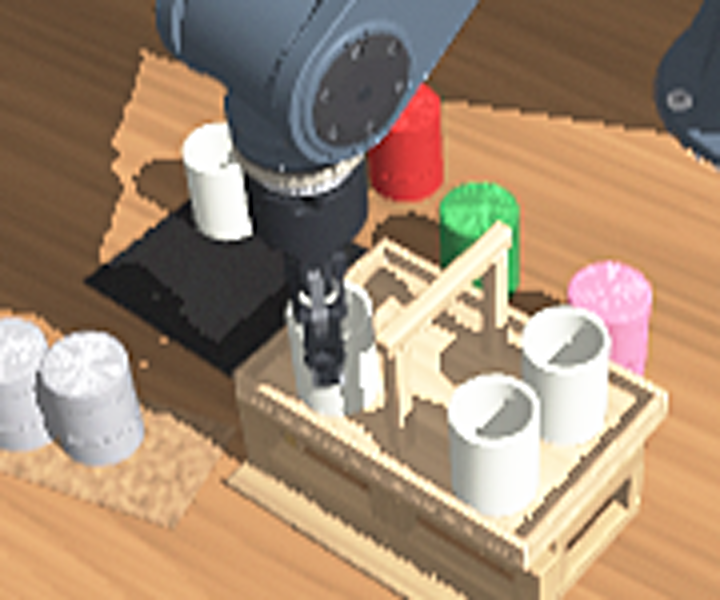

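Cup 1 is down on the tray, with the contact force at +3.5 N. I'll release it and go for cup 4 at (393,-337).

>>> arm_command(
  targets=[
    [[0, 0, 0, 0], [0, 0, 0, 0], [0, 0, 0, 0], [0, 0, 0, 0], [0, 0, 0, 0], [0, 0, 0, 0], [0, 0, 0, 0], [0, 0, 6, 0], [0, 0, 22, 0], [0, 0, 50, 0]],
  ],
  claw=0,
)

```text
t: 63.8
position: [0.5639, -0.096, 0.356]
tool_rot: [0.422, 0.906, -0.0, -0.0]
contact_force: [0.3, -0.8, 1.4]
opening: 0.0856
```

>>> arm_command(
  targets=[
    [[0, 0, 30, 0], [-5, -7, 50, 0], [-18, -25, 50, 0], [-42, -60, 50, 0], [-71, -100, 50, 0], [-100, -141, 50, 0], [-128, -180, 50, 0], [-152, -214, 50, 0], [-167, -235, 50, 0], [-171, -241, 50, 0]],
  ],
)

```text
t: 65.05
position: [0.3915, -0.3382, 0.4044]
tool_rot: [0.423, 0.906, 0.0, -0.0]
contact_force: [-0.2, -0.5, 0.3]
opening: 0.0852
```

```bash
python3 -c "
from meas import *
print(pose()[:5]); im=grab('scene','p18',(160,110,340,260),4);im=grab('top','p18t',(230,150,430,300),4);report(im)
"
```

```text
(65.05, array([ 391.46112334, -338.21713038,  404.44443787]), np.float64(39.8960500185997), array([-0.17404537, -0.50816389,  0.25175285]), 0.08521204049436491)
caddy? [389. 174.] [ 50  32 971] [ 0.6513 -0.3289  0.08  ]
caddy? [264. 210.] [  46   57 1312] [0.5916 0.0562 0.08  ]
caddy? [314. 204.] [ 37  31 682] [ 0.5722 -0.1035  0.08  ]
cup [403. 266.] [ 29  23 514] [ 0.3929 -0.3368  0.077 ]
caddy? [274. 277.] [ 22  22 359] [0.3699 0.0148 0.08  ]
```

View pics/p18.png

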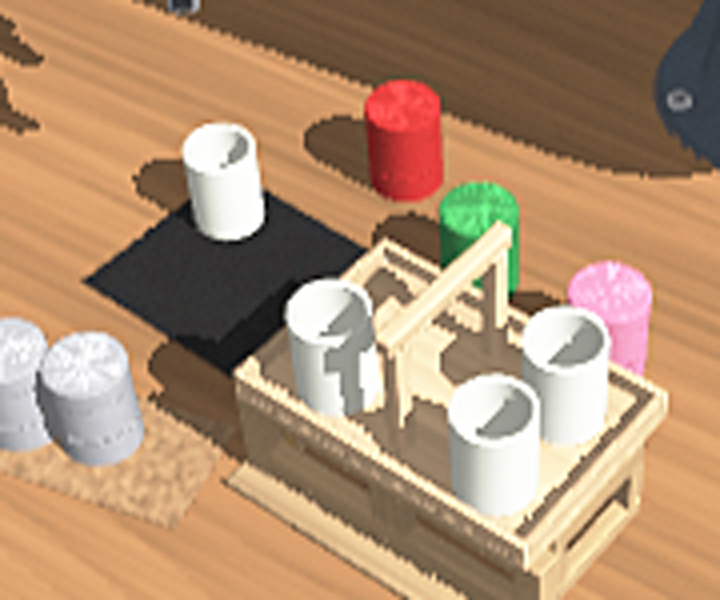

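View pics/p18t.png

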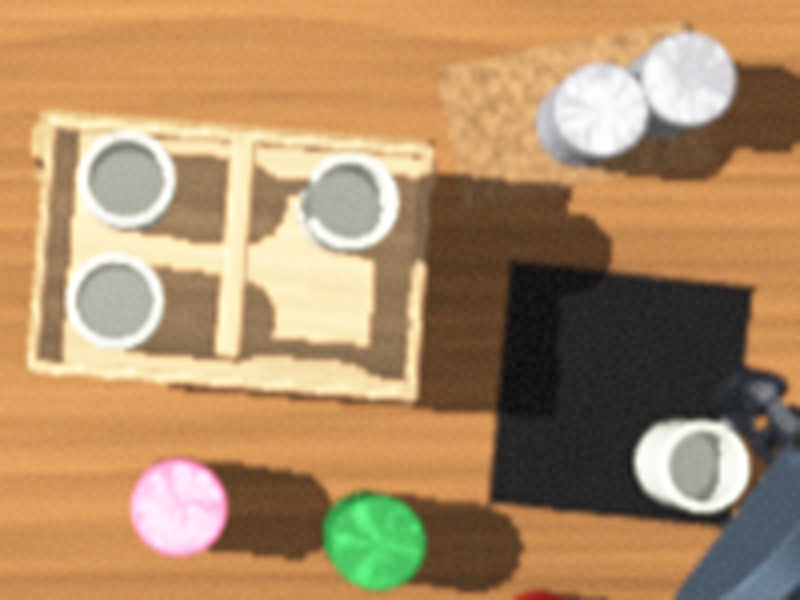

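Three cups are on the tray, and cup 4 still stands at (393,-337). I'll pick it.

>>> arm_command(
  targets=[
    [[0, 0, -8, 0], [0, 0, -28, 0], [0, 0, -56, 0], [0, 0, -86, 0], [0, 0, -116, 0], [0, 0, -144, 0], [0, 0, -168, 0], [0, 0, -186, 0], [0, 0, -195, 0], [0, 0, -196.5, 0]],
  ],
)

```text
t: 66.4
position: [0.3932, -0.3366, 0.2081]
tool_rot: [0.422, 0.907, 0.0, -0.0]
contact_force: [-0.7, -0.5, -0.4]
opening: 0.0855
```

>>> arm_command(
  targets=[
    [[0, 0, 0, 0], [0, 0, 0, 0], [0, 0, 0, 0], [0, 0, 0, 0], [0, 0, 0, 0], [0, 0, 0, 0], [0, 0, 0, 0], [0, 0, 6, 0], [0, 0, 30, 0], [0, 0, 70, 0]],
  ],
  claw=255,
)

```text
t: 67.65
position: [0.3927, -0.3368, 0.2788]
tool_rot: [0.422, 0.906, 0.0, -0.001]
contact_force: [1.3, 0.2, -1.3]
opening: 0.0571
```

>>> arm_command(
  targets=[
    [[0, 0, 40, 0], [2, 5, 85, 0], [9, 22, 115, 0], [22, 56, 120, 0], [38, 98, 120, 0], [55, 142, 120, 0], [72, 185, 120, 0], [86, 221, 120, 0], [94, 242, 120, 0], [96, 247, 120, 0]],
  ],
)

```text
t: 68.9
position: [0.4891, -0.0891, 0.3987]
tool_rot: [0.422, 0.907, -0.0, 0.0]
contact_force: [0.0, -0.9, -1.8]
opening: 0.0565
```

>>> arm_command(
  targets=[
    [[0, 0, -5, 0], [0, 0, -18, 0], [0, 0, -36, 0], [0, 0, -54, 0], [0, 0, -70, 0], [0, 0, -81, 0], [0, 0, -88, 0], [0, 0, -92, 0], [0, 0, -93.5, 0], [0, 0, -93.5, 0]],
  ],
)

```text
t: 70.15
position: [0.4891, -0.0901, 0.3055]
tool_rot: [0.422, 0.906, 0.0, 0.0]
contact_force: [-2.0, 0.2, 2.1]
opening: 0.057
```

>>> arm_command(
  targets=[
    [[0, 0, 0, 0], [0, 0, 0, 0], [0, 0, 0, 0], [0, 0, 0, 0], [0, 0, 0, 0], [0, 0, 0, 0], [0, 0, 0, 0], [0, 0, 6, 0], [0, 0, 22, 0], [0, 0, 50, 0]],
  ],
  claw=0,
)

```text
t: 71.4
position: [0.4889, -0.09, 0.356]
tool_rot: [0.422, 0.906, -0.0, -0.0]
contact_force: [-0.3, -0.4, 0.0]
opening: 0.0856
```

>>> arm_command(
  targets=[
    [[0, 0, 30, 0], [-5, -7, 50, 0], [-12, -25, 50, 0], [-25, -60, 50, 0], [-40, -100, 50, 0], [-55, -141, 50, 0], [-70, -180, 50, 0], [-85, -214, 50, 0], [-95, -240, 50, 0], [-100, -250, 50, 0]],
  ],
)

```text
t: 72.65
position: [0.3885, -0.341, 0.4059]
tool_rot: [0.423, 0.906, -0.0, 0.0]
contact_force: [0.1, 0.4, -1.0]
opening: 0.0854
```

```bash
python3 -c "
from meas import *
print(pose()[:5]); im=grab('scene','p19',(120,110,340,300),3);im=grab('top','p19t',(230,150,430,300),4);report(im)
"
```

```text
(72.65, array([ 388.45228883, -340.99449239,  405.93870759]), np.float64(39.94970951813311), array([ 0.13068286,  0.35713001, -1.04585985]), 0.08541043855680668)
caddy? [389. 174.] [ 50  32 974] [ 0.6513 -0.3289  0.08  ]
caddy? [264. 210.] [  46   57 1348] [0.5916 0.0562 0.08  ]
caddy? [313. 215.] [  37   55 1250] [ 0.5722 -0.1035  0.08  ]
caddy? [274. 277.] [ 22  22 364] [0.3699 0.0148 0.08  ]
```

View pics/p19.png

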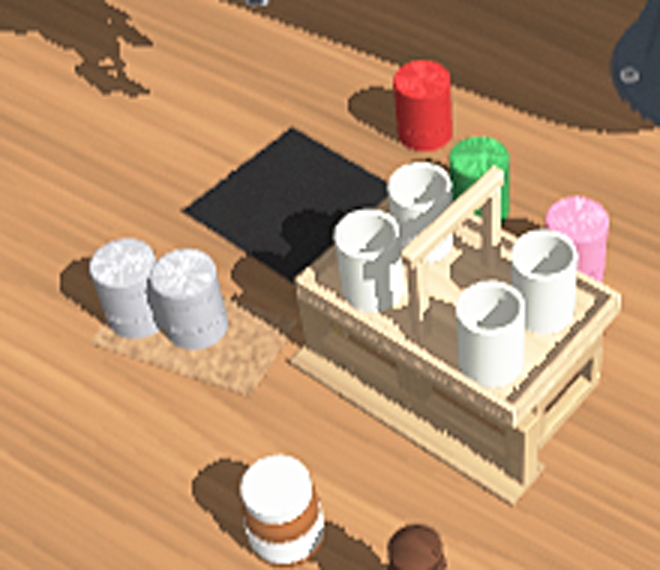

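View pics/p19t.png

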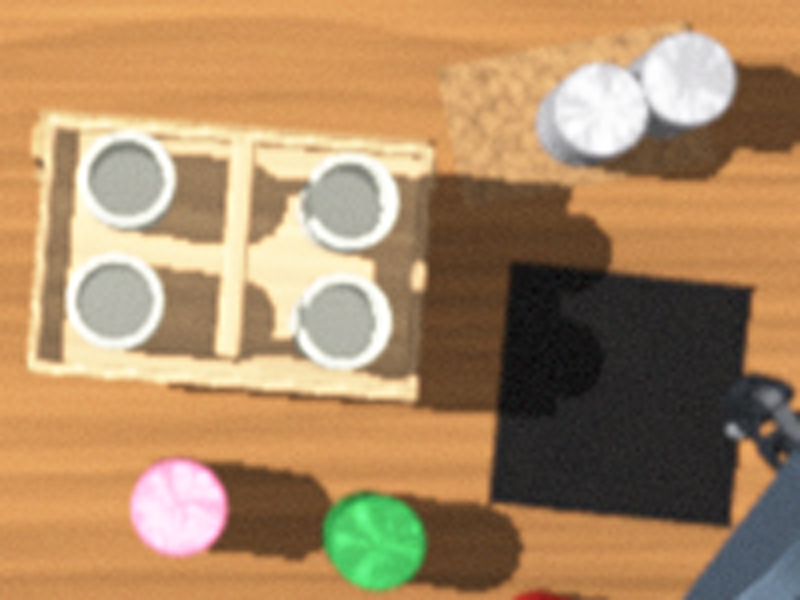

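All four cups stand on the tray, two on each side of the handle, with their rims in the top crop at (126,180), (115,302), (350,202) and (342,322). I'll do a last numeric check with the second camera.

```bash
python3 -c "
from meas import *
s=lambda x,y:(120+(x+.5)/3-.5,110+(y+.5)/3-.5)
t=lambda x,y:(230+(x+.5)/4-.5,150+(y+.5)/4-.5)
M=np.array([640.5,-269]);a=np.radians(9.07);e=np.array([np.cos(a),np.sin(a)]);f=np.array([-e[1],e[0]])
for n,p in [('scene',s(123,262)),('scene',s(183,272)),('top',t(690,78)),('top',t(602,109))]:
    q=onz(n,*p,.082)[:2]*1000; print('caddy',n,q.round(0),'mat',((q-M)@e).round(0),((q-M)@f).round(0))
c=np.array([532,-21]);a=np.radians(-4.8);e=np.array([np.cos(a),np.sin(a)]);f=np.array([-e[1],e[0]])
for p in [(126,180),(115,302),(350,202),(342,322)]:
    q=onz('top',*t(*p),.173)[:2]*1000-c; print('cup on tray',(q@e).round(0),(q@f).round(0))
K=np.array([onz('top',*t(*p),.114)[:2] for p in [(40,113),(434,143),(417,400),(28,370)]])*1000;print(K.mean(0))
"
```

```text
caddy scene [ 651. -324.] mat 1.0 -56.0
caddy scene [ 630. -267.] mat -10.0 4.0
caddy top [ 651. -330.] mat 1.0 -61.0
caddy top [ 631. -270.] mat -10.0 0.0
cup on tray 38.0 69.0
cup on tray -37.0 70.0
cup on tray 36.0 -70.0
cup on tray -39.0 -70.0
[532.42499598 -21.14734623]
```

Both views agree to within 6 mm, and everything sits well inside its limits, so I'm handing in.

```bash
python3 -c "
from h import *
print(arm.finish_job()); grab('scene','end'); print(pose()[0])"
```

```text
the job is handed in; nothing more can be done
None
the job is handed in; nothing more can be done
```

The stand is set up and the job is handed in at about 73 s of the 210 s allowed. No verdict came back.

**What I did:** I stood both steel caddies on the cork mat and pushed both legs out to their stops. I then set the tray on the stand and placed all four cups on it, two on each side of the handle. I never touched the coloured look-alikes, pepper mill, jam jar or butter dish.

**Last checks:**

| Item | Measured | Limit |
|---|---|---|
| Tray centre, off the stand's centre | about 1–2 mm | 30 mm along, 35 mm across |
| Tray turn against the stand | about 0.2° | 8.6° (0.15 rad) |
| Cups in the tray's frame | about (±38, ±70) mm | (±70, ±115) mm |
| First caddy in the mat's frame | (1, -56 to -61) mm | (±45, ±85) mm |
| Second caddy in the mat's frame | (-10, 0 to 4) mm | (±45, ±85) mm |
| Left leg direction | 175.2°, against 175.1° expected | within 5.7° (0.1 rad) |
| Right leg direction | 174.2°, against 175.1° expected | within 5.7° (0.1 rad) |

- **Legs:** their directions were measured before the tray went on; the tray now hides them from above. In the last scene picture the tray looks level on them.
- **Nudged caddy:** the second caddy was found about 26 mm from where I set it down, now close against the first. I left it there, since it is upright and well inside the mat.
- **Disagreements:** the two cameras differ by 3–6 mm on the caddies. The right leg met its stop at 46 N, against 9 N for the left, because I pushed it further; that is still well under the 120 N wrist limit.

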